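# Change over the glass-pull annealing tray

### The job

Change over the annealing tray: first push the red end of the brass retaining bar so that it swings on its pin fully open against its stop, then lay every finished green pull flat on the white cooling board, and lay every new blue pull fully down in a slot of the tray with its amber end pointing away from the black ribs. When all are in, push the bar back over them until it is fully home against its closed stop. Leave the other things on the bench where they are.

Things in the scene. Friction and masses are not known exactly. Their poses are not given: they have to be found in the camera images.
- tray: Aluminium tray fixed to the bench: plate 10 mm thick, x -65 to 65, y -125 to 170 mm. Origin at bench height, amid the four slots; y runs along the row of slots, x is where amber ends must point (roughly away from the robot). Black ledge 8 mm high at x -53 to -59. Steel stop posts 10 mm across, tops 46 mm above the bench: closed stop at (-37, -98), open stop at (38, 151) mm.
- slot1 (a point): Seating point of slot 1: where a seated pull's origin lies, 17 mm above the bench (pull flat on the plate), at tray (0, -81) mm. Slots 2, 3, 4 alike at y -27, 27, 81 mm. Each has two black ribs 8 mm high at tray x -50 to -15 with a 24 mm gap that takes the stem but not the amber end; the rest is flat plate. Amber end to tray +x.
- clamp (a joint): Angle of the bar about its upright pin on the tray, rad. 0 = closed: against its stop, across all four slots, pointing to tray -y. Grows counter-clockwise seen from above, through tray +x, to 1.70 = open: against its open stop, pointing about to tray +x, clear of the slots. It stays where it is left (about 1 N at the red end moves it) and cannot be lifted.
- clamp_pin (a point): Pivot pin of the bar, on the bar's mid-height (38 mm above the bench), at tray x -25 mm, y +130 mm. The pin head's top is 54 mm above the bench.
- clamp_tip (a point): Point on the bar's centre line in its red end, 190 mm from the pin, 38 mm above the bench. The bar is brass, 14 mm thick, 18 mm high (29 to 47 mm above the bench), its end 236 mm from the pin; it passes 5 mm above seated pulls. Both its sides can be pushed.
- board: White cooling board fixed to the bench, 150 mm (x) by 190 mm (y), 12 mm thick; origin at the centre of its underside.
- blue1: New glass pull, blue with an amber end; may be absent. 100 mm long in its x, 14 mm high, about 75 g: a stem 18 mm wide from x = -50 to +26 mm and a block 32 mm wide from +26 to +50 mm, the amber end. Origin at its middle: midway along, on its centre line, 7 mm above its underside; either broad face may be down; x points to the amber end. Lies loose on the bench at the start.
- blue1_head (a point): Centre of the amber end of blue1, 38 mm from its origin in x.
- blue2: New glass pull, blue with an amber end; may be absent. 100 mm long in its x, 14 mm high, about 75 g: a stem 18 mm wide from x = -50 to +26 mm and a block 32 mm wide from +26 to +50 mm, the amber end. Origin at its middle: midway along, on its centre line, 7 mm above its underside; either broad face may be down; x points to the amber end. Lies loose on the bench at the start.
- blue2_head (a point): Centre of the amber end of blue2, 38 mm from its origin in x.
- blue3: New glass pull, blue with an amber end; may be absent. 100 mm long in its x, 14 mm high, about 75 g: a stem 18 mm wide from x = -50 to +26 mm and a block 32 mm wide from +26 to +50 mm, the amber end. Origin at its middle: midway along, on its centre line, 7 mm above its underside; either broad face may be down; x points to the amber end. Lies loose on the bench at the start.
- blue3_head (a point): Centre of the amber end of blue3, 38 mm from its origin in x.
- blue4: New glass pull, blue with an amber end; may be absent. 100 mm long in its x, 14 mm high, about 75 g: a stem 18 mm wide from x = -50 to +26 mm and a block 32 mm wide from +26 to +50 mm, the amber end. Origin at its middle: midway along, on its centre line, 7 mm above its underside; either broad face may be down; x points to the amber end. Lies loose on the bench at the start.
- blue4_head (a point): Centre of the amber end of blue4, 38 mm from its origin in x.
- green1: Finished glass pull, green with an amber end; may be absent. Same shape, size and axes as a blue pull. At the start it lies seated in slot 1 of the tray.
- green2: Finished glass pull, green with an amber end; may be absent. Same shape, size and axes as a blue pull. At the start it lies seated in slot 2 of the tray.
- green3: Finished glass pull, green with an amber end; may be absent. Same shape, size and axes as a blue pull. At the start it lies seated in slot 3 of the tray.
- green4: Finished glass pull, green with an amber end; may be absent. Same shape, size and axes as a blue pull. At the start it lies seated in slot 4 of the tray.
- jar: Bystander: amber frit jar with steel cap, 52 mm across, 70 mm high; origin at its underside.
- cup: Bystander: white cup, 64 mm across, 60 mm high; origin at its underside.
- flask: Bystander: small green bottle, 44 mm across, 60 mm high; origin at its underside.
- tweezers: Bystander: steel tweezers, 120 mm long; origin at its underside.
- paddle: Bystander: graphite paddle with wooden handle, about 210 mm long; origin at its underside.
- caliper: Bystander: caliper, 150 mm long; origin at its underside.
Not all that is in view belongs to the job. What is shaped like the green1 but brown or pink is not meant. What is shaped like the green2 but brown is not meant.

How it is judged:
By the outcome, as a careful person would: the job done as asked, in the order asked, and still so for the second after the job is handed in, with the robot touching nothing.
Of blue1, blue2, blue3, blue4 only 3 to 4 are there at a start; the rules pass over those that are not, and their reading is None.
Of green1, green2, green3, green4 only 2 to 3 are there at a start; the rules pass over those that are not, and their reading is None.
At some moment in a run one of blue1, blue2, blue3, blue4, green1, green2, green3, green4 may be knocked a few centimetres aside while the robot is not near it.
Once in a run the grip may slacken for a moment while it holds something.
It also fails if it takes over 210 s, if anything falls off the work surface, if the arm or the gripper's body presses on something with over 40 N, if the wrist force passes 120 N, or if a joint passes its speed limit or range.

### The arm

A 6-joint arm with a two-finger parallel gripper is mounted at the origin on the work surface. World frame = base frame: x ahead of the robot, y to its left, z up, the work surface at z = 0. Lengths are in m, angles in rad, forces in N, time in s.
With the tool pointing down it reaches from about 0.325 to 1 m from the base axis. Payload 5.1 kg.
Tool frame: the origin (TCP) lies midway between the tips of the shut fingers; the grasp point (between the pads) lies grip_point_offset behind it (grip_point_offset is the distance from the TCP to the grasp point, in m); z points along the fingers, y is the line along which they close (so a half turn about z gives the same grasp; the last joint's range is limited). The gripper opens to 85 mm and grips with 20 to 120 N. Pads are 22 mm wide; open, the fingers measure 114 mm over their backs; the gripper's body (76 mm by 85 mm) begins 54 mm behind the grasp point. The pads swing forward as they close: fully open they stand 13 mm farther back than shut.
Start: joints at [1.042, 0.124, 1.65, -0, 1.367, -0.083], TCP at [0.28, 0.586, 0.201] pointing down, gripper open.
Joint ranges: [-2.61, 2.61], [-1.02, 2.33], [0.03, 2.71], [-1.35, 4.49], [0.32, 2.68], [-2.91, 2.91]. Speed limits (rad/s): [2.57, 2.57, 3.14, 3.14, 3.14, 3.14].

### API

Orientations are given as a unit quaternion [w, x, y, z].
In Python, from plant import * gives the robot as it stands. The module is installed in compiled form; this text tells all that it offers.
- The arm moves only by the tool apply_moves, never from a script. Its argument "motion" is a list of rows, each an object of numbers: "tx", "ty", "tz": the shift along the tool's x, y, z in mm; "rx", "ry", "rz": the turn, a rotation vector about the tool's x, y, z in degrees; "claw": the gripper's target within -1 to 1 (shut at 1, half-way at 0, fully open at -1). In form: [{"tx": .., "ty": .., "tz": .., "rx": .., "ry": .., "rz": .., "claw": ..}, ...]. A call has exactly 5 rows; each row shifts and turns the commanded pose from where the row before left it, along the tool's axes as they then stand; what a row does not reach is not made up. A row lasts 1/10 s, in which the tool goes at most 50 mm and 8.59 degrees, less where a joint would pass 70% of its speed; a pose out of reach is approached as far as the arm can. A call is refused whole if a number of a shift passes 50 or a number of a turn 8.59, either way. A call with a gripper value outside its range is refused whole. The fingers move at their own pace and stop on an object; the grip force is fixed at half the most. Time passes only in rows, so rows that do not move let the fingers close, or fill a call up. It gives the time, the measured TCP pose, the force, the opening and the grip force at its end, in the units of the state.
- sense(): the state, without advancing time (a new reading comes with each control period).
- snapshot(name): name is "scene" or "side" or "wrist"; returns a dict with "image" (384x512x3 uint8, blue, green, red), "camera_matrix" (3x3 intrinsics, pixels), "origin" and "rotation" of the camera in the world. Camera axes: x right, y down, z forward; pixel columns grow to the right and rows downward; lengths in m; the calibration is good to about 2 mm. The wrist camera is an equidistant fisheye: a pixel r from the principal point sees the ray r / f radians off the axis. A picture is of the moment at which its call begins. There is no depth.
- close_job(): hands the job in; it is judged then, once.
The state is a dict: "time_s": time; "qpos": joint angles; "joint_vel": joint speeds; "tau": joint torques, N m; "ee_pos": TCP position; "ee_rot": TCP orientation; "ft_force": force on the tool from outside, world axes, zero at the start; "moment": the same for the moment, N m; "opening": finger opening in m; "grip_force": force on a finger pad.
Only numpy, scipy, OpenCV 4.12 (cv2) and the standard library are available. Lean on these libraries where they do the work, as an engineer would, in place of code of your own. Each camera call takes 0.05 s, during which the arm holds its last target. There are 200 camera calls.

## Working session

There is one attempt and no reset: what is moved stays moved. The work goes in short steps, Python scripts to look and compute and a tool call to move; the robot and the scene stay as the last step left them, time stands still between calls to the robot, and variables do not carry over. Pictures are saved under pics/ and viewed, at most 14 in all, crops included, and the job is handed in when it is done.

Besides the shell and the picture viewer there is one more tool, called after ">>>" as name(argument=value, ...) on one line, values as JSON. apply_moves: Moves the arm, as the interface text tells. Its arguments: {"type":"object","properties":{"motion":{"type":"array"}},"required":["motion"]}

```bash
mkdir -p pics; cat > h.py <<'E'
import numpy as np, cv2
from plant import *
def snap(n,f=None,scale=1.5):
    s=snapshot(n)
    if f: cv2.imwrite('pics/'+f,cv2.resize(s['image'],None,fx=scale,fy=scale,interpolation=cv2.INTER_CUBIC))
    return s
def ray(s,u,v):
    K=np.array(s['camera_matrix']);return np.array(s['rotation'])@np.array([(u-K[0,2])/K[0,0],(v-K[1,2])/K[1,1],1])
def topt(s,u,v,z):
    d=ray(s,u,v);o=np.array(s['origin']);return o+d*(z-o[2])/d[2]
def proj(s,p):
    K=np.array(s['camera_matrix']);c=np.array(s['rotation']).T@(np.array(p)-np.array(s['origin']));return (K@(c/c[2]))[:2]
E
python3 - <<'E'
from h import *
np.set_printoptions(precision=3,suppress=True)
for n in('scene','side','wrist'):
    s=snap(n,n+'0.png'); print(n,np.array(s['camera_matrix']).tolist(),s['origin'],np.array(s['rotation']).tolist())
st=sense();print(st)
E
```

```text
scene [[424.58549509545617, 0.0, 255.36561967339213], [0.0, 424.58549509545617, 187.71682439796945], [0.0, 0.0, 1.0]] [ 1.435 -0.125  0.751] [-0.33528235654161476, 0.6702095490656891, 0.5951165641128873, -0.2902433062992819]
side [[375.94171908856276, 0.0, 247.23677685329895], [0.0, 375.94171908856276, 198.0956250591856], [0.0, 0.0, 1.0]] [ 0.196 -0.755  0.579] [-0.46449773345945905, 0.8580081271790051, -0.19786274015210675, 0.09441528141832525]
wrist [[297.3186396354542, 0.0, 261.6356337518618], [0.0, 297.3186396354542, 188.27410199904588], [0.0, 0.0, 1.0]] [0.218 0.617 0.373] [0.11566439310062952, 0.8381289255869475, 0.5282041857026287, 0.07184699346079282]
{'time_s': 0.15, 'qpos': array([ 1.042,  0.124,  1.651,  0.   ,  1.367, -0.083]), 'joint_vel': array([-0.   , -0.001, -0.002,  0.002, -0.   ,  0.001]), 'tau': array([  0.001, -42.423, -36.601,  -0.   ,   0.005,   0.   ]), 'ee_pos': array([0.28 , 0.586, 0.2  ]), 'ee_rot': array([-0.   ,  0.221,  0.975, -0.001]), 'ft_force': array([0.371, 0.917, 0.55 ]), 'moment': array([ 0.031,  0.006, -0.055]), 'grip_force': 0.0, 'opening': 0.0854626675294385}
```

```bash
python3 - <<'E'
t=open('h.py').read()
t=t.replace("    s=snapshot(n)\n","    s=snapshot(n)\n    s['rotation']=R.from_quat(np.roll(s['rotation'],-1)).as_matrix()\n").replace("import numpy as np, cv2","import numpy as np, cv2\nfrom scipy.spatial.transform import Rotation as R")
open('h.py','w').write(t)
E
```

```text
(no output)
```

View pics/scene0.png

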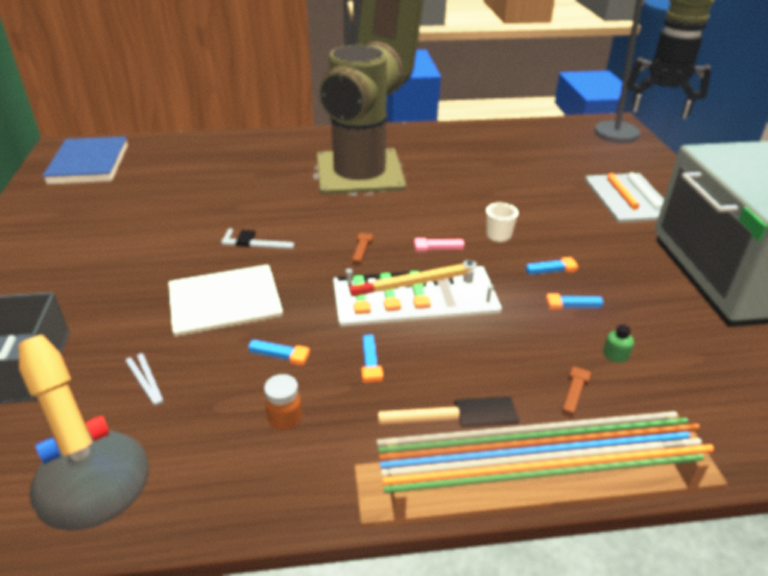

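View pics/side0.png

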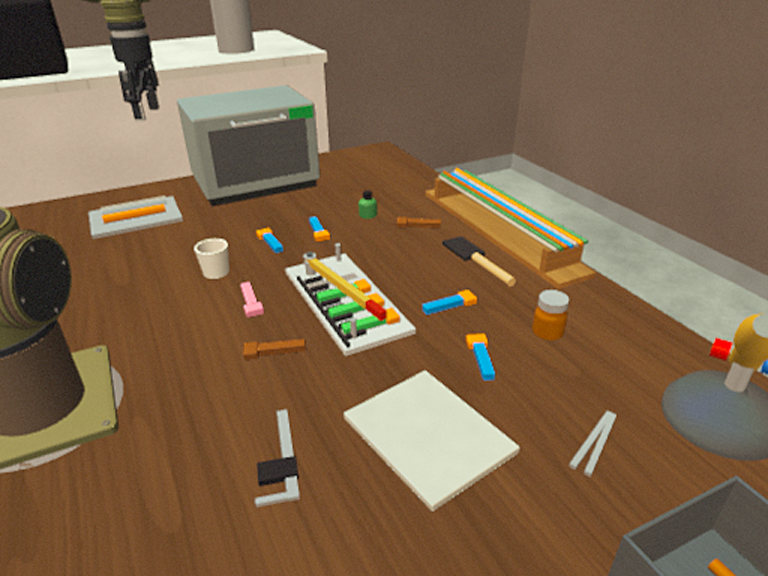

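```bash
cat >> h.py <<'E'
def hull3(cx,cy,yaw,z0,x0,x1,w,h=.014):
    c,s=np.cos(yaw),np.sin(yaw)
    return [(cx+c*x-s*y,cy+s*x+c*y,z) for x in(x0,x1) for y in(-w/2,w/2) for z in(z0,z0+h)]
def render(s,p,z0,parts,sc=4):
    m=np.zeros((384*sc,512*sc),np.uint8)
    for (x0,x1,w,h) in parts:
        q=np.array([proj(s,P) for P in hull3(*p,z0,x0,x1,w,h)])
        cv2.fillConvexPoly(m,cv2.convexHull(np.round((q+.5)*sc-.5).astype(np.int32)),1)
    return m
STEM=(-.05,.026,.018,.014);HEAD=(.026,.05,.032,.014)
def masks(s):
    hsv=cv2.cvtColor(cv2.resize(s['image'],None,fx=4,fy=4,interpolation=cv2.INTER_CUBIC),cv2.COLOR_BGR2HSV);H,S,V=cv2.split(hsv)
    return {'blue':(H>95)&(H<118)&(S>130)&(V>90),'green':(H>45)&(H<80)&(S>110)&(V>70),'amber':(H>10)&(H<24)&(S>150)&(V>140)}
from scipy.optimize import minimize
def fitpull(views,p0,col,z0=0.):
    data=[]
    for s in views:
        M=s.setdefault('M',masks(s));roi=cv2.dilate(render(s,p0,z0,[STEM,HEAD]),np.ones((33,33)))>0
        data.append((s,M[col]&roi,M['amber']&roi))
    def cost(p):
        t=0
        for s,a,b in data:
            for m,pt in((a,STEM),(b,HEAD)):
                r=render(s,p,z0,[pt])>0
                t+=1-(r&m).sum()/max(1,(r|m).sum())
        return t/len(data)/2
    p0=np.array(p0,float)
    r=None
    for k in range(3):
        x=p0 if r is None else r.x
        r=minimize(cost,x,method='Nelder-Mead',options=dict(initial_simplex=[x]+[x+d for d in([.008,0,0],[0,.008,0],[0,0,.25])],xatol=2e-4,fatol=1e-4,maxiter=80))
    return r.x,r.fun
E
python3 - <<'E'
from h import *
np.set_printoptions(precision=4,suppress=True)
a=snap('scene');b=snap('side')
# (head, tail) clicks in scene0 (1.5x) and side check
for n,h,t in(('A',(300,354),(252,347)),('B',(372,374),(369,338)),('C',(570,264),(530,268)),('D',(556,301),(600,301))):
    H=topt(a,h[0]/1.5,h[1]/1.5,.01)[:2];T=topt(a,t[0]/1.5,t[1]/1.5,.01)[:2];d=H-T
    p0=[*(H+T)/2,np.arctan2(d[1],d[0])]
    print(n,np.array(p0),np.linalg.norm(d),*fitpull([a,b],p0,'blue'))
for nm,s,c in(('scene',a,(210,165,345,225)),('side',b,(180,160,285,240))):
    im=s['image'][c[1]:c[3],c[0]:c[2]];cv2.imwrite(f'pics/{nm}c.png',cv2.resize(im,None,fx=5.5,fy=5.5,interpolation=cv2.INTER_CUBIC))
E
```

```text
A [ 0.6415 -0.2003  1.255 ] 0.08398771139693272 [ 0.6394 -0.1956  1.1855] 0.3483307549493866
B [ 0.6712 -0.0442 -0.0496] 0.0857552216269239 [ 0.6733 -0.0453 -0.0075] 0.39006646980376763
C [0.4585 0.3381 1.623 ] 0.08404549410780646 [0.4553 0.3441 1.6502] 0.3580083509644926
D [ 0.5712  0.3531 -1.682 ] 0.08188978730453086 [ 0.5685  0.3481 -1.7294] 0.3587159537060792
```

View pics/scenec.png

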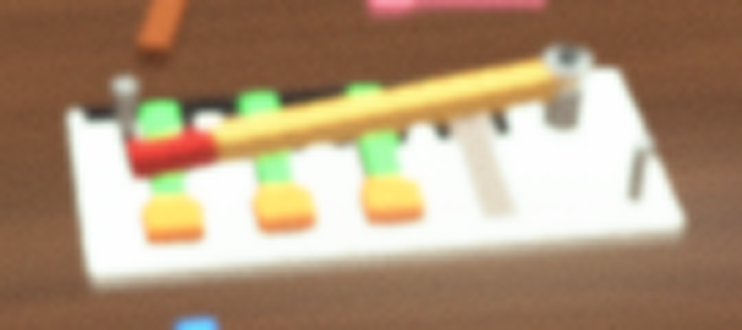

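View pics/sidec.png

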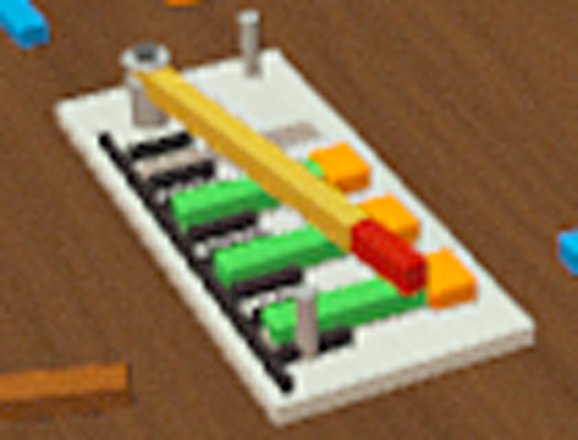

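```bash
python3 - <<'E'
from h import *
np.set_printoptions(precision=4,suppress=True)
a=snap('scene');b=snap('side')
from scipy.optimize import least_squares
P=np.array([(65,-125,10),(65,170,10),(-65,170,10),(-65,-125,10),(-37,-98,46),(38,151,46),(-25,130,54)])/1e3
A=np.array([(92,277),(684,225),(618,70),(70,113),(123,82),(642,152),(567,55)])/5.5+[210,165]-.4
B=np.array([(533,325),(280,52),(57,105),(278,405),(305,288),(248,15),(147,52)])/5.5+[180,160]-.4
def w(p):
    c,s=np.cos(p[2]),np.sin(p[2]);return np.c_[p[0]+c*P[:,0]-s*P[:,1],p[1]+s*P[:,0]+c*P[:,1],P[:,2]]
def res(p,vs):
    return np.concatenate([(np.array([proj(v,q) for q in w(p)])-X).ravel() for v,X in vs])
for vs in([(a,A)],[(b,B)],[(a,A),(b,B)]):
    r=least_squares(res,[.57,.05,0],args=(vs,));print(r.x);print(res(r.x,vs).reshape(-1,2).round(1).tolist())
T=r.x;print('bar tip',)
# board
for u,v in((170,304),(268,268),(281,305),(173,331)): pass
for name,s,pp in(('scene',a,[(168,298),(269,267),(282,306),(174,331)]),('side',b,[(345,411),(424,372),(518,448),(433,499)])):
    print(name,[topt(s,u/1.5-.3,v/1.5-.3,.012)[:2].round(3).tolist() for u,v in pp])
for n,p0 in(('A',[.64,-.196,1.18]),('B',[.672,-.045,0]),('C',[.456,.342,1.65]),('D',[.57,.35,-1.72])):
    for v in((a,),(b,)): print(n,*fitpull(v,p0,'blue'))
cv2.imwrite('pics/m.png',np.vstack([(x['M']['blue']*120+x['M']['amber']*250).astype(np.uint8)[::4,::4] for x in(a,b)]))
E
```

```text
[0.5145 0.0338 0.008 ]
[[-0.4, -0.4], [-0.1, 0.6], [-0.2, 0.9], [0.1, 0.1], [0.4, 0.8], [-0.3, -2.1], [0.5, 0.3]]
[0.5137 0.0347 0.0079]
[[0.4, -0.1], [-0.3, -0.4], [0.6, -0.2], [-0.4, 0.2], [0.1, 0.4], [-0.7, 0.5], [0.2, -0.8]]
[0.5138 0.0342 0.0078]
[[-0.3, -0.6], [-0.0, 0.4], [-0.1, 0.8], [0.2, -0.0], [0.5, 0.6], [-0.3, -2.3], [0.6, 0.1], [0.5, 0.0], [-0.2, -0.4], [0.7, -0.1], [-0.2, 0.3], [0.3, 0.5], [-0.6, 0.6], [0.3, -0.7]]
bar tip
scene [[0.48, -0.399], [0.402, -0.217], [0.526, -0.191], [0.574, -0.376]]
side [[0.396, -0.217], [0.536, -0.195], [0.57, -0.378], [0.432, -0.397]]
A [ 0.6393 -0.1956  1.1856] 0.4616249082757538
A [ 0.6395 -0.1959  1.1812] 0.22582629734818038
B [ 0.6735 -0.0455 -0.021 ] 0.5752729346157837
B [ 0.6735 -0.0436 -0.038 ] 0.19657825780468652
C [0.4512 0.3452 1.6471] 0.40002020724837545
C [0.4557 0.3454 1.642 ] 0.2813632787094016
D [ 0.5643  0.3478 -1.828 ] 0.4267686796856632
D [ 0.5692  0.3497 -1.7155] 0.24924381484437352
```

View pics/m.png

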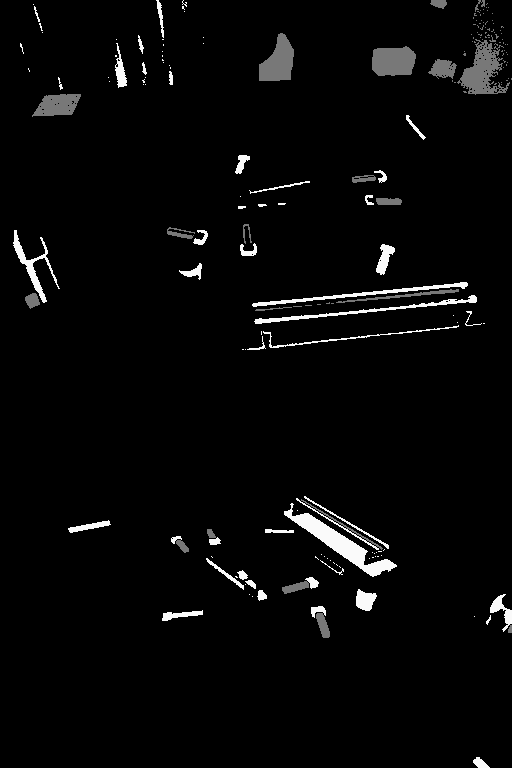

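```bash
sed -i "s/'blue':(H>95)&(H<118)&(S>130)&(V>90)/'blue':(H>92)\&(H<118)\&(S>90)\&(V>90)/; s/'amber':(H>10)&(H<24)&(S>150)&(V>140)/'amber':(H>8)\&(H<30)\&(S>100)\&(V>150)/" h.py
cat >> h.py <<'E'
T0=np.array([.5138,.0342]);TY=.0078
def tray(x,y): # mm -> world m
    c,s=np.cos(TY),np.sin(TY);return T0+np.array([c*x-s*y,s*x+c*y])/1e3
def pose():
    st=sense();q=st['ee_rot'];M=R.from_quat(np.roll(q,-1)).as_matrix()
    return st,np.array(st['ee_pos']),M
def go(x,y,z,th=None,p=None,th0=None,show=True):
    """prints: turn rz deg, then shift tool mm (after turn)"""
    st,e,M=pose()
    if p is not None:e=np.array(p)
    t0=np.degrees(np.arctan2(M[1,0],M[0,0])) if th0 is None else th0
    if th is None: th=t0
    d=(np.array([x,y,z])-e)*1e3;a=np.radians(th)
    rz=-((th-t0+180)%360-180)
    tx,ty,tz=d[0]*np.cos(a)+d[1]*np.sin(a),d[0]*np.sin(a)-d[1]*np.cos(a),-d[2]
    print(f'rz {rz:.1f} | tx {tx:.0f} ty {ty:.0f} tz {tz:.0f}');return (x,y,z),th
E
python3 - <<'E'
from h import *
np.set_printoptions(precision=4,suppress=True)
print('gpo',grip_point_offset)
a=snap('scene');b=snap('side');c,s_=np.cos(TY),np.sin(TY);pin=tray(-25,130)
for s,o,pts in((a,(210,165),[(133,147),(210,128)]),(b,(180,160),[(407,263),(368,228)])):
    for u,v in pts:
        q=topt(s,o[0]+u/5.5-.4,o[1]+v/5.5-.4,.047)[:2]-pin;print('bar r',np.linalg.norm(q),'phi',np.arctan2(q[1],q[0])+np.pi/2-TY)
for n,p0 in(('A',[.64,-.196,1.18]),('B',[.672,-.045,0]),('C',[.456,.342,1.65]),('D',[.57,.35,-1.72])): print(n,*fitpull([a,b],p0,'blue'))
def push(phi,r=190,d=22,side=-1):
    q=np.array([-25,130])+r*np.array([np.sin(phi),-np.cos(phi)])+side*d*np.array([np.cos(phi),np.sin(phi)]);return tray(*q)
phi=.12
print(push(phi,d=38));go(*push(phi,d=38),.12,np.degrees(phi+TY)+90)
E
```

```text
gpo 0.0187
bar r 0.23258825191076685 phi 0.1753837702455963
bar r 0.19203656460907698 phi 0.15573325403291308
bar r 0.23347547057090945 phi 0.15698746142863088
bar r 0.19978295359366088 phi 0.16682162111893775
A [ 0.6392 -0.1961  1.1847] 0.18048206985001786
B [ 0.6724 -0.0451 -0.0111] 0.1952786066357779
C [0.4557 0.3438 1.6485] 0.23901711449347374
D [ 0.5676  0.3465 -1.7058] 0.20257638321326196
[ 0.4743 -0.0293]
rz 57.1 | tx -635 ty 114 tz 81
```

```bash
cat >> h.py <<'E'
def push(phi,r=205,d=26,side=-1):
    q=np.array([-25,130])+r*np.array([np.sin(phi),-np.cos(phi)])+side*d*np.array([np.cos(phi),np.sin(phi)]);return tray(*q)
E
python3 - <<'E'
from h import *
print(push(.163));go(*push(.163),.1,np.degrees(.163+TY)+90)
E
```

```text
[ 0.4970091  -0.04243526]
rz 54.7 | tx -657 ty 107 tz 101
```

>>> apply_moves(motion=[{"tx":0,"ty":0,"tz":0,"rx":0,"ry":0,"rz":7.8,"claw":1},{"tx":0,"ty":0,"tz":0,"rx":0,"ry":0,"rz":7.8,"claw":1},{"tx":0,"ty":0,"tz":0,"rx":0,"ry":0,"rz":7.8,"claw":1},{"tx":0,"ty":0,"tz":0,"rx":0,"ry":0,"rz":7.8,"claw":1},{"tx":0,"ty":0,"tz":0,"rx":0,"ry":0,"rz":7.8,"claw":1}])

```text
time_s: 0.95
ee_pos: [0.2803, 0.5865, 0.2007]
ee_rot: [0.0, 0.536, 0.844, 0.0]
ft_force: [1.0, -0.9, -0.5]
opening: 0.0124
grip_force: 0.0
```

>>> apply_moves(motion=[{"tx":0,"ty":0,"tz":0,"rx":0,"ry":0,"rz":7.8,"claw":1},{"tx":0,"ty":0,"tz":0,"rx":0,"ry":0,"rz":7.8,"claw":1},{"tx":-50,"ty":8,"tz":0,"rx":0,"ry":0,"rz":0,"claw":1},{"tx":-50,"ty":8,"tz":0,"rx":0,"ry":0,"rz":0,"claw":1},{"tx":-50,"ty":8,"tz":0,"rx":0,"ry":0,"rz":0,"claw":1}])

```text
time_s: 1.45
ee_pos: [0.3291, 0.4432, 0.2006]
ee_rot: [0.0, 0.643, 0.766, -0.0]
ft_force: [0.4, 0.0, 0.8]
opening: -0.0
grip_force: 0.0
```

>>> apply_moves(motion=[{"tx":-50,"ty":8,"tz":8,"rx":0,"ry":0,"rz":0,"claw":1},{"tx":-50,"ty":8,"tz":8,"rx":0,"ry":0,"rz":0,"claw":1},{"tx":-50,"ty":8,"tz":8,"rx":0,"ry":0,"rz":0,"claw":1},{"tx":-50,"ty":8,"tz":8,"rx":0,"ry":0,"rz":0,"claw":1},{"tx":-50,"ty":8,"tz":8,"rx":0,"ry":0,"rz":0,"claw":1}])

```text
time_s: 1.95
ee_pos: [0.4095, 0.2093, 0.1618]
ee_rot: [0.0, 0.644, 0.765, 0.001]
ft_force: [1.8, -0.3, -0.9]
opening: -0.0001
grip_force: 0.0
```

>>> apply_moves(motion=[{"tx":-50,"ty":8,"tz":10,"rx":0,"ry":0,"rz":0,"claw":1},{"tx":-50,"ty":8,"tz":10,"rx":0,"ry":0,"rz":0,"claw":1},{"tx":-50,"ty":8,"tz":10,"rx":0,"ry":0,"rz":0,"claw":1},{"tx":-50,"ty":8,"tz":10,"rx":0,"ry":0,"rz":0,"claw":1},{"tx":-40,"ty":8,"tz":10,"rx":0,"ry":0,"rz":0,"claw":1}])

```text
time_s: 2.45
ee_pos: [0.4882, -0.0151, 0.1131]
ee_rot: [0.001, 0.644, 0.765, 0.0]
ft_force: [0.6, 0.2, -0.2]
opening: 0.0
grip_force: 0.0
```

```bash
python3 - <<'E'
from h import *
st,e,M=pose();print(e,st['opening'],st['ft_force'],st['time_s']);go(*push(.163),.031,np.degrees(.163+TY)+90)
s=snap('side');c=(150,130,310,250)
cv2.imwrite('pics/side2.png',cv2.resize(s['image'][c[1]:c[3],c[0]:c[2]],None,fx=5,fy=5,interpolation=cv2.INTER_CUBIC))
E
```

```text
[ 0.4882077  -0.01513429  0.11312956] 6.146290771066275e-06 [ 0.60359763  0.23025517 -0.16326988] 2.45
rz -0.0 | tx -28 ty 4 tz 82
```

View pics/side2.png

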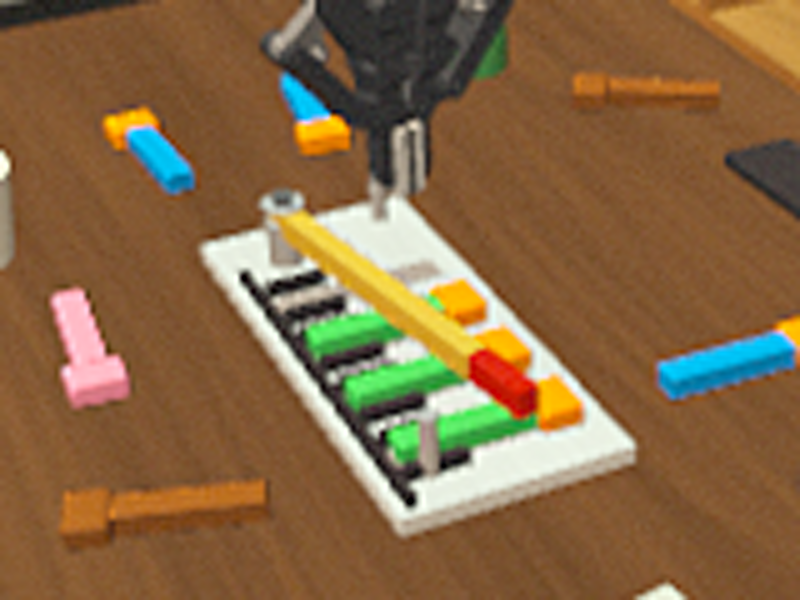

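>>> apply_moves(motion=[{"tx":-28,"ty":4,"tz":0,"rx":0,"ry":0,"rz":0,"claw":1},{"tx":0,"ty":0,"tz":30,"rx":0,"ry":0,"rz":0,"claw":1},{"tx":0,"ty":0,"tz":30,"rx":0,"ry":0,"rz":0,"claw":1},{"tx":0,"ty":0,"tz":22,"rx":0,"ry":0,"rz":0,"claw":1},{"tx":0,"ty":4,"tz":0,"rx":0,"ry":0,"rz":0,"claw":1}])

```text
time_s: 3.0
ee_pos: [0.4969, -0.0383, 0.0273]
ee_rot: [-0.003, 0.644, 0.765, -0.002]
ft_force: [-0.7, -0.0, -0.8]
opening: -0.0002
grip_force: 0.0
```

>>> apply_moves(motion=[{"tx":-1,"ty":15.8,"tz":0,"rx":0,"ry":0,"rz":-4.4,"claw":1},{"tx":-1,"ty":15.8,"tz":0,"rx":0,"ry":0,"rz":-4.4,"claw":1},{"tx":-1,"ty":15.8,"tz":0,"rx":0,"ry":0,"rz":-4.4,"claw":1},{"tx":-1,"ty":15.8,"tz":0,"rx":0,"ry":0,"rz":-4.4,"claw":1},{"tx":-1,"ty":15.8,"tz":0,"rx":0,"ry":0,"rz":-4.4,"claw":1}])

```text
time_s: 3.5
ee_pos: [0.5785, -0.0182, 0.033]
ee_rot: [0.001, 0.484, 0.875, 0.001]
ft_force: [0.5, -0.4, 0.4]
opening: 0.0005
grip_force: 0.0
```

```bash
python3 - <<'E'
from h import *
st,e,M=pose();print(e,st['ft_force'],push(.163+.384,d=22));go(*push(.163+.384,d=22),.031,np.degrees(.163+.384+TY)+90)
E
```

```text
[ 0.57847736 -0.01820267  0.0330017 ] [ 0.45153181 -0.40838513  0.42096621] [ 0.57707517 -0.02183916]
rz 0.3 | tx -2 ty -3 tz 2
```

>>> apply_moves(motion=[{"tx":-1,"ty":15.8,"tz":0,"rx":0,"ry":0,"rz":-4.4,"claw":1},{"tx":-1,"ty":15.8,"tz":0,"rx":0,"ry":0,"rz":-4.4,"claw":1},{"tx":-1,"ty":15.8,"tz":0,"rx":0,"ry":0,"rz":-4.4,"claw":1},{"tx":-1,"ty":15.8,"tz":0,"rx":0,"ry":0,"rz":-4.4,"claw":1},{"tx":-1,"ty":15.8,"tz":0,"rx":0,"ry":0,"rz":-4.4,"claw":1}])

```text
time_s: 4.0
ee_pos: [0.6411, 0.0296, 0.033]
ee_rot: [0.001, 0.309, 0.951, 0.0]
ft_force: [1.6, 0.9, 0.5]
opening: -0.0
grip_force: 0.0
```

>>> apply_moves(motion=[{"tx":-1,"ty":15.8,"tz":0,"rx":0,"ry":0,"rz":-4.4,"claw":1},{"tx":-1,"ty":15.8,"tz":0,"rx":0,"ry":0,"rz":-4.4,"claw":1},{"tx":-1,"ty":15.8,"tz":0,"rx":0,"ry":0,"rz":-4.4,"claw":1},{"tx":-1,"ty":15.8,"tz":0,"rx":0,"ry":0,"rz":-4.4,"claw":1},{"tx":-1,"ty":15.8,"tz":0,"rx":0,"ry":0,"rz":-4.4,"claw":1}])

```text
time_s: 4.5
ee_pos: [0.6814, 0.0974, 0.0331]
ee_rot: [0.001, 0.121, 0.993, 0.0]
ft_force: [0.7, 0.9, -0.1]
opening: 0.0002
grip_force: 0.0
```

```bash
python3 - <<'E'
from h import *
st,e,M=pose();p=.163+3*.384;print(e,st['ft_force'],push(p,d=22));go(*push(p,d=22),.031,np.degrees(p+TY)+90)
print('to 1.7');go(*push(1.7,d=21.5),.031,np.degrees(1.7+TY)+90)
s=snap('side');c=(150,110,350,250)
cv2.imwrite('pics/side3.png',cv2.resize(s['image'][c[1]:c[3],c[0]:c[2]],None,fx=4,fy=4,interpolation=cv2.INTER_CUBIC))
E
```

```text
[0.68136859 0.09743222 0.03309876] [ 0.70893036  0.93017686 -0.14697305] [0.68111487 0.09235438]
rz 0.3 | tx -1 ty -5 tz 2
to 1.7
rz -21.8 | tx -22 ty 71 tz 2
```

View pics/side3.png

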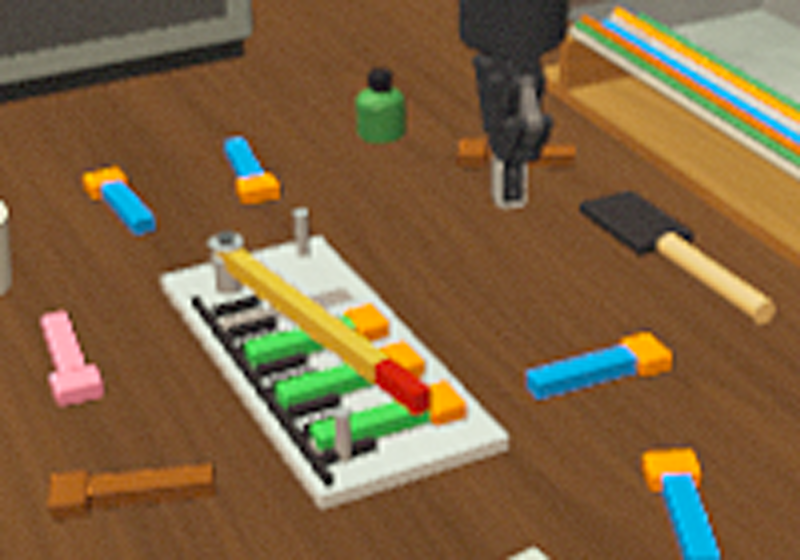

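```bash
python3 - <<'E'
from h import *
s=snap('side')
e=sense()['ee_pos'];print((proj(s,e)-[150,110])*4)
a=snap('scene');print(proj(a,e)*1.5,(proj(a,[*push(.163,d=0),.047])*1.5),(proj(s,[*push(.163,d=0),.047])-[150,110])*4)
cv2.imwrite('pics/scene3.png',cv2.resize(a['image'][130:290,190:400],None,fx=3.8,fy=3.7,interpolation=cv2.INTER_CUBIC))
E
```

```text
[504.927116   237.77869305]
[456.90481712 342.82762108] [365.0096358  283.46316881] [389.78154167 368.30373004]
```

View pics/scene3.png

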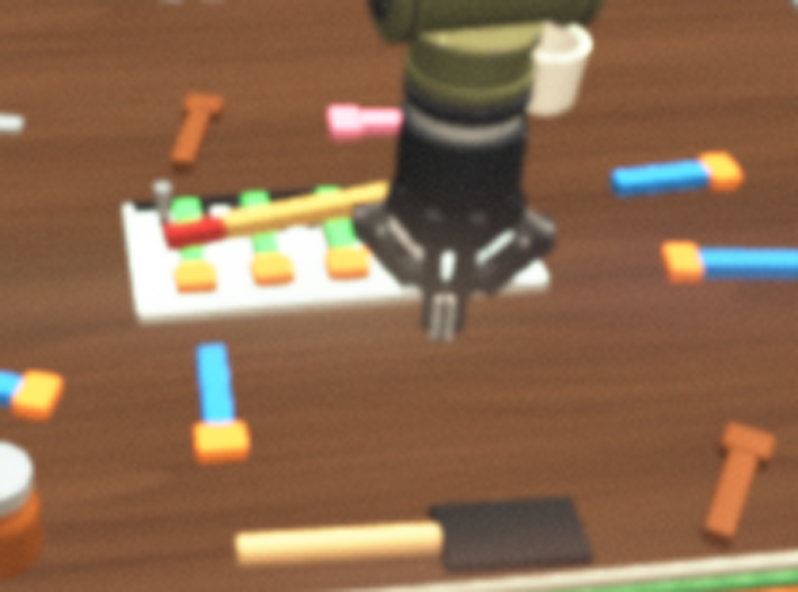

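```bash
python3 - <<'E'
from h import *
a=snap('scene');s=snap('side')
def tri(pa,ps):
    A=[];b=[]
    for v,(x,y) in((a,pa),(s,ps)):
        d=ray(v,x,y);d/=np.linalg.norm(d);P=np.eye(3)-np.outer(d,d);A.append(P);b.append(P@v['origin'])
    return np.linalg.lstsq(np.vstack(A),np.hstack(b),rcond=None)[0]
print(tri((190+443/3.8,130+338/3.7),(150+508/4,110+207/4)),sense()['ee_pos'])
E
```

```text
[0.68382236 0.10017136 0.05798483] [0.67994522 0.09623941 0.03183346]
```

>>> apply_moves(motion=[{"tx":0,"ty":0,"tz":10,"rx":0,"ry":0,"rz":0,"claw":1},{"tx":0,"ty":0,"tz":10,"rx":0,"ry":0,"rz":0,"claw":1},{"tx":0,"ty":0,"tz":6,"rx":0,"ry":0,"rz":0,"claw":1},{"tx":0,"ty":0,"tz":0,"rx":0,"ry":0,"rz":0,"claw":1},{"tx":0,"ty":0,"tz":0,"rx":0,"ry":0,"rz":0,"claw":1}])

```text
time_s: 5.25
ee_pos: [0.6792, 0.0963, 0.0043]
ee_rot: [-0.001, 0.123, 0.992, -0.0]
ft_force: [0.2, 0.2, 0.3]
opening: 0.0002
grip_force: 0.0
```

```bash
python3 - <<'E'
from h import *
st=sense();print(st['ee_pos'],st['ft_force'],st['qpos'])
s=snap('side');e=st['ee_pos'];print((proj(s,e)-[240,110])*6)
cv2.imwrite('pics/side4.png',cv2.resize(s['image'][110:190,240:320],None,fx=6,fy=6,interpolation=cv2.INTER_CUBIC))
E
```

```text
[0.6792147  0.09627872 0.00430613] [0.1767     0.18409046 0.29359682] [ 6.26062391e-02  3.79694663e-01  1.69463621e+00 -1.93955994e-05
  1.06828411e+00 -1.26101063e+00]
[214.32738927 409.64683959]
```

View pics/side4.png

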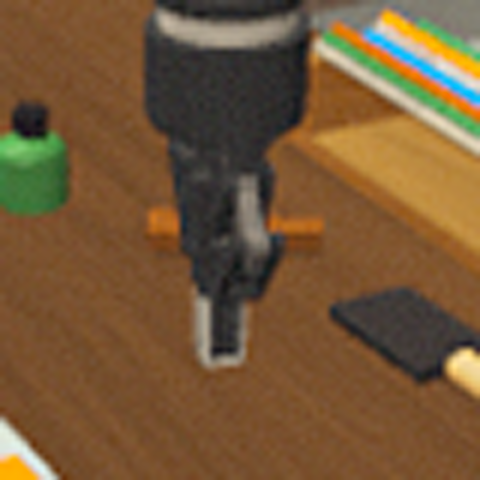

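>>> apply_moves(motion=[{"tx":0,"ty":0,"tz":3,"rx":0,"ry":0,"rz":0,"claw":1},{"tx":0,"ty":0,"tz":3,"rx":0,"ry":0,"rz":0,"claw":1},{"tx":0,"ty":0,"tz":2,"rx":0,"ry":0,"rz":0,"claw":1},{"tx":0,"ty":0,"tz":0,"rx":0,"ry":0,"rz":0,"claw":1},{"tx":0,"ty":0,"tz":0,"rx":0,"ry":0,"rz":0,"claw":1}])

```text
time_s: 5.8
ee_pos: [0.6795, 0.0965, -0.0032]
ee_rot: [-0.0, 0.123, 0.992, -0.0]
ft_force: [0.6, -0.0, 0.6]
opening: -0.0001
grip_force: 0.0
```

>>> apply_moves(motion=[{"tx":0,"ty":0,"tz":3,"rx":0,"ry":0,"rz":0,"claw":1},{"tx":0,"ty":0,"tz":3,"rx":0,"ry":0,"rz":0,"claw":1},{"tx":0,"ty":0,"tz":2,"rx":0,"ry":0,"rz":0,"claw":1},{"tx":0,"ty":0,"tz":0,"rx":0,"ry":0,"rz":0,"claw":1},{"tx":0,"ty":0,"tz":0,"rx":0,"ry":0,"rz":0,"claw":1}])

```text
time_s: 6.3
ee_pos: [0.6795, 0.0965, -0.0112]
ee_rot: [-0.0, 0.123, 0.992, -0.0]
ft_force: [-0.0, 0.9, 0.9]
opening: 0.0
grip_force: 0.0
```

>>> apply_moves(motion=[{"tx":0,"ty":0,"tz":2,"rx":0,"ry":0,"rz":0,"claw":1},{"tx":0,"ty":0,"tz":0,"rx":0,"ry":0,"rz":0,"claw":1},{"tx":0,"ty":0,"tz":2,"rx":0,"ry":0,"rz":0,"claw":1},{"tx":0,"ty":0,"tz":0,"rx":0,"ry":0,"rz":0,"claw":1},{"tx":0,"ty":0,"tz":0,"rx":0,"ry":0,"rz":0,"claw":1}])

```text
time_s: 6.8
ee_pos: [0.6795, 0.0965, -0.0152]
ee_rot: [-0.0, 0.123, 0.992, -0.0]
ft_force: [0.4, -0.0, 0.1]
opening: -0.0001
grip_force: 0.0
```

>>> apply_moves(motion=[{"tx":0,"ty":0,"tz":2,"rx":0,"ry":0,"rz":0,"claw":1},{"tx":0,"ty":0,"tz":0,"rx":0,"ry":0,"rz":0,"claw":1},{"tx":0,"ty":0,"tz":1,"rx":0,"ry":0,"rz":0,"claw":1},{"tx":0,"ty":0,"tz":0,"rx":0,"ry":0,"rz":0,"claw":1},{"tx":0,"ty":0,"tz":0,"rx":0,"ry":0,"rz":0,"claw":1}])

```text
time_s: 7.3
ee_pos: [0.6796, 0.0965, -0.0181]
ee_rot: [-0.0, 0.123, 0.992, -0.0]
ft_force: [0.4, 0.2, 0.1]
opening: 0.0001
grip_force: 0.0
```

>>> apply_moves(motion=[{"tx":0,"ty":0,"tz":1,"rx":0,"ry":0,"rz":0,"claw":1},{"tx":0,"ty":0,"tz":0,"rx":0,"ry":0,"rz":0,"claw":1},{"tx":0,"ty":0,"tz":1,"rx":0,"ry":0,"rz":0,"claw":1},{"tx":0,"ty":0,"tz":0,"rx":0,"ry":0,"rz":0,"claw":1},{"tx":0,"ty":0,"tz":0,"rx":0,"ry":0,"rz":0,"claw":1}])

```text
time_s: 7.8
ee_pos: [0.6796, 0.0965, -0.0201]
ee_rot: [-0.0, 0.123, 0.992, -0.0]
ft_force: [-0.2, 0.4, -1.0]
opening: 0.0002
grip_force: 0.0
```

>>> apply_moves(motion=[{"tx":0,"ty":0,"tz":1,"rx":0,"ry":0,"rz":0,"claw":1},{"tx":0,"ty":0,"tz":0,"rx":0,"ry":0,"rz":0,"claw":1},{"tx":0,"ty":0,"tz":1,"rx":0,"ry":0,"rz":0,"claw":1},{"tx":0,"ty":0,"tz":0,"rx":0,"ry":0,"rz":0,"claw":1},{"tx":0,"ty":0,"tz":0,"rx":0,"ry":0,"rz":0,"claw":1}])

```text
time_s: 8.3
ee_pos: [0.6796, 0.0964, -0.0221]
ee_rot: [-0.0, 0.123, 0.992, -0.0]
ft_force: [0.4, -0.2, -0.9]
opening: 0.0001
grip_force: 0.0
```

>>> apply_moves(motion=[{"tx":0,"ty":0,"tz":1,"rx":0,"ry":0,"rz":0,"claw":1},{"tx":0,"ty":0,"tz":0,"rx":0,"ry":0,"rz":0,"claw":1},{"tx":0,"ty":0,"tz":1,"rx":0,"ry":0,"rz":0,"claw":1},{"tx":0,"ty":0,"tz":0,"rx":0,"ry":0,"rz":0,"claw":1},{"tx":0,"ty":0,"tz":0,"rx":0,"ry":0,"rz":0,"claw":1}])

```text
time_s: 8.8
ee_pos: [0.6795, 0.0965, -0.0241]
ee_rot: [-0.0, 0.123, 0.992, -0.0]
ft_force: [0.1, -0.4, -0.0]
opening: -0.0002
grip_force: 0.0
```

```bash
python3 - <<'E'
from h import *
st=sense();print(st['ee_pos'],st['ft_force'])
s=snap('side');a=snap('scene');e=np.array(st['ee_pos']);c=(235,130)
for z in(e[2],0,.01):
  q=np.array([e[0],e[1],z]);u=proj(s,q)-[240,110];w=proj(a,q)-[270,180];print(z,u*5,w*5+[400,0])
i=np.hstack([cv2.resize(s['image'][110:190,240:320],None,fx=5,fy=5,interpolation=cv2.INTER_CUBIC),cv2.resize(a['image'][180:260,270:350],None,fx=5,fy=5,interpolation=cv2.INTER_CUBIC)])
cv2.imwrite('pics/side5.png',i)
E
```

```text
[ 0.67953367  0.09648939 -0.02411766] [ 0.07799334 -0.41442923 -0.03297295]
-0.024117664808327208 [177.96872116 381.35681763] [559.77469616 322.64537863]
0 [178.75887013 347.26247509] [563.42784256 288.60290208]
0.01 [179.09195379 332.89016188] [564.97193553 274.21400462]
```

View pics/side5.png

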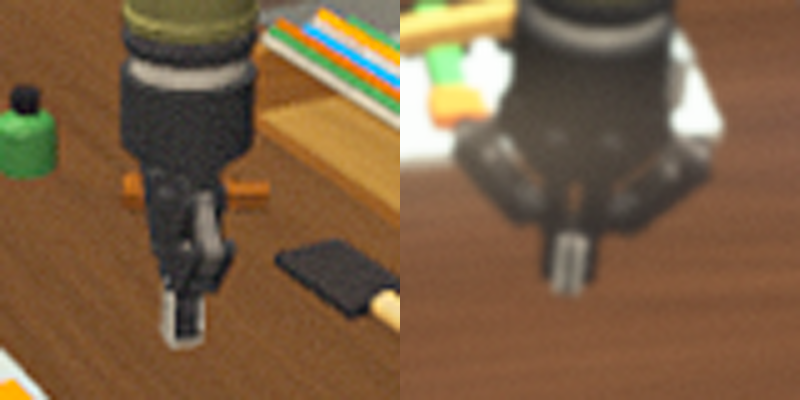

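>>> apply_moves(motion=[{"tx":0,"ty":0,"tz":1,"rx":0,"ry":0,"rz":0,"claw":1},{"tx":0,"ty":0,"tz":0,"rx":0,"ry":0,"rz":0,"claw":1},{"tx":0,"ty":0,"tz":1,"rx":0,"ry":0,"rz":0,"claw":1},{"tx":0,"ty":0,"tz":0,"rx":0,"ry":0,"rz":0,"claw":1},{"tx":0,"ty":0,"tz":0,"rx":0,"ry":0,"rz":0,"claw":1}])

```text
time_s: 9.4
ee_pos: [0.6795, 0.0965, -0.0261]
ee_rot: [-0.0, 0.123, 0.992, -0.0]
ft_force: [-0.3, -0.2, -0.2]
opening: 0.0
grip_force: 0.0
```

>>> apply_moves(motion=[{"tx":0,"ty":0,"tz":1,"rx":0,"ry":0,"rz":0,"claw":1},{"tx":0,"ty":0,"tz":0,"rx":0,"ry":0,"rz":0,"claw":1},{"tx":0,"ty":0,"tz":1,"rx":0,"ry":0,"rz":0,"claw":1},{"tx":0,"ty":0,"tz":0,"rx":0,"ry":0,"rz":0,"claw":1},{"tx":0,"ty":0,"tz":0,"rx":0,"ry":0,"rz":0,"claw":1}])

```text
time_s: 9.9
ee_pos: [0.6796, 0.0965, -0.0281]
ee_rot: [-0.0, 0.123, 0.992, -0.0]
ft_force: [-0.4, -0.3, 0.8]
opening: -0.0004
grip_force: 0.0
```

>>> apply_moves(motion=[{"tx":0,"ty":0,"tz":1,"rx":0,"ry":0,"rz":0,"claw":1},{"tx":0,"ty":0,"tz":0,"rx":0,"ry":0,"rz":0,"claw":1},{"tx":0,"ty":0,"tz":1,"rx":0,"ry":0,"rz":0,"claw":1},{"tx":0,"ty":0,"tz":0,"rx":0,"ry":0,"rz":0,"claw":1},{"tx":0,"ty":0,"tz":0,"rx":0,"ry":0,"rz":0,"claw":1}])

```text
time_s: 10.4
ee_pos: [0.6795, 0.0965, -0.0301]
ee_rot: [-0.0, 0.123, 0.992, 0.0]
ft_force: [0.1, 0.7, 0.2]
opening: -0.0001
grip_force: 0.0
```

>>> apply_moves(motion=[{"tx":0,"ty":0,"tz":1,"rx":0,"ry":0,"rz":0,"claw":1},{"tx":0,"ty":0,"tz":0,"rx":0,"ry":0,"rz":0,"claw":1},{"tx":0,"ty":0,"tz":1,"rx":0,"ry":0,"rz":0,"claw":1},{"tx":0,"ty":0,"tz":0,"rx":0,"ry":0,"rz":0,"claw":1},{"tx":0,"ty":0,"tz":0,"rx":0,"ry":0,"rz":0,"claw":1}])

```text
time_s: 10.9
ee_pos: [0.6798, 0.0965, -0.0305]
ee_rot: [-0.0, 0.123, 0.992, -0.0]
ft_force: [-3.5, 0.7, 7.5]
opening: -0.0001
grip_force: 4.1
```

```bash
python3 - <<'E'
from h import *
st=sense();print(st['ee_pos'],st['ft_force'],st['tau'],st['qpos'])
s=snap('side');a=snap('scene');e=np.array(st['ee_pos'])
i=np.hstack([cv2.resize(s['image'][140:190,250:300],None,fx=8,fy=8,interpolation=cv2.INTER_CUBIC),cv2.resize(a['image'][210:260,280:330],None,fx=8,fy=8,interpolation=cv2.INTER_CUBIC)])
cv2.imwrite('pics/side6.png',i)
E
```

```text
[ 0.67981599  0.09652683 -0.03051464] [-3.4959488   0.73640929  7.50512449] [-1.31616178e-01 -4.54256129e+01 -2.93773127e+01  3.17160389e-02
 -1.13731865e+00 -5.07761288e-04] [ 6.29365406e-02  4.24588930e-01  1.70269295e+00 -8.19559809e-05
  1.01437910e+00 -1.26110803e+00]
```

```bash
cat >> h.py <<'E'
ZO=.0305
def pose():
    st=sense();q=st['ee_rot'];M=R.from_quat(np.roll(q,-1)).as_matrix()
    return st,np.array(st['ee_pos'])+[0,0,ZO],M
def barphi(views):
    out=[]
    for s in views:
        h=cv2.cvtColor(s['image'],cv2.COLOR_BGR2HSV);m=((h[...,0]<5)|(h[...,0]>174))&(h[...,1]>150)&(h[...,2]>100)
        n,l,st,c=cv2.connectedComponentsWithStats(m.astype(np.uint8))
        for k in range(1,n):
            q=topt(s,*c[k],.042)[:2]-tray(-25,130);r=np.linalg.norm(q)
            if st[k,4]>15 and .18<r<.25: out.append((round(r,3),round(np.arctan2(q[1],q[0])+np.pi/2-TY,3),int(st[k,4])))
    return out
E
python3 - <<'E'
from h import *
print(barphi([snap('scene'),snap('side')]))
go(*push(.163),.1,np.degrees(.163+TY)+90)
E
```

```text
[(np.float64(0.214), np.float64(0.194), 65), (np.float64(0.218), np.float64(0.159), 90)]
rz 66.1 | tx -106 ty -204 tz -100
```

>>> apply_moves(motion=[{"tx":0,"ty":0,"tz":-50,"rx":0,"ry":0,"rz":0,"claw":1},{"tx":0,"ty":0,"tz":-50,"rx":0,"ry":0,"rz":0,"claw":1},{"tx":0,"ty":0,"tz":0,"rx":0,"ry":0,"rz":8.25,"claw":1},{"tx":0,"ty":0,"tz":0,"rx":0,"ry":0,"rz":8.25,"claw":1},{"tx":0,"ty":0,"tz":0,"rx":0,"ry":0,"rz":8.25,"claw":1}])

```text
time_s: 11.6
ee_pos: [0.6799, 0.0965, 0.0685]
ee_rot: [0.001, 0.336, 0.942, 0.0]
ft_force: [-0.0, 0.1, 0.1]
opening: -0.0001
grip_force: 0.0
```

>>> apply_moves(motion=[{"tx":0,"ty":0,"tz":0,"rx":0,"ry":0,"rz":8.25,"claw":1},{"tx":0,"ty":0,"tz":0,"rx":0,"ry":0,"rz":8.25,"claw":1},{"tx":0,"ty":0,"tz":0,"rx":0,"ry":0,"rz":8.25,"claw":1},{"tx":0,"ty":0,"tz":0,"rx":0,"ry":0,"rz":8.25,"claw":1},{"tx":0,"ty":0,"tz":0,"rx":0,"ry":0,"rz":8.25,"claw":1}])

```text
time_s: 12.1
ee_pos: [0.6795, 0.0965, 0.0676]
ee_rot: [-0.0, 0.646, 0.763, -0.0]
ft_force: [-0.1, 0.1, 0.9]
opening: 0.0001
grip_force: 0.0
```

>>> apply_moves(motion=[{"tx":-21,"ty":-41,"tz":0,"rx":0,"ry":0,"rz":0,"claw":1},{"tx":-21,"ty":-41,"tz":0,"rx":0,"ry":0,"rz":0,"claw":1},{"tx":-21,"ty":-41,"tz":0,"rx":0,"ry":0,"rz":0,"claw":1},{"tx":-21,"ty":-41,"tz":0,"rx":0,"ry":0,"rz":0,"claw":1},{"tx":-21,"ty":-41,"tz":0,"rx":0,"ry":0,"rz":0,"claw":1}])

```text
time_s: 12.6
ee_pos: [0.4941, -0.0429, 0.0677]
ee_rot: [0.0, 0.644, 0.765, 0.0]
ft_force: [-0.2, -1.1, 0.3]
opening: -0.0002
grip_force: 0.0
```

```bash
python3 - <<'E'
from h import *
st,e,M=pose();print(e,st['ft_force'])
go(*push(.163),.031,np.degrees(.163+TY)+90)
E
```

```text
[ 0.49407811 -0.0428532   0.09818978] [-0.23269099 -1.13831087  0.31581888]
rz 0.1 | tx -0 ty 3 tz 67
```

>>> apply_moves(motion=[{"tx":0,"ty":0,"tz":25,"rx":0,"ry":0,"rz":0,"claw":1},{"tx":0,"ty":0,"tz":25,"rx":0,"ry":0,"rz":0,"claw":1},{"tx":0,"ty":0,"tz":16,"rx":0,"ry":0,"rz":0,"claw":1},{"tx":0,"ty":0,"tz":0,"rx":0,"ry":0,"rz":0,"claw":1},{"tx":0,"ty":7,"tz":0,"rx":0,"ry":0,"rz":0,"claw":1}])

```text
time_s: 13.1
ee_pos: [0.502, -0.0408, 0.0018]
ee_rot: [-0.0, 0.644, 0.765, -0.0]
ft_force: [0.2, -0.5, 0.2]
opening: -0.0002
grip_force: 0.0
```

>>> apply_moves(motion=[{"tx":-1,"ty":15.8,"tz":0,"rx":0,"ry":0,"rz":-4.4,"claw":1},{"tx":-1,"ty":15.8,"tz":0,"rx":0,"ry":0,"rz":-4.4,"claw":1},{"tx":-1,"ty":15.8,"tz":0,"rx":0,"ry":0,"rz":-4.4,"claw":1},{"tx":-1,"ty":15.8,"tz":0,"rx":0,"ry":0,"rz":-4.4,"claw":1},{"tx":-1,"ty":15.8,"tz":0,"rx":0,"ry":0,"rz":-4.4,"claw":1}])

```text
time_s: 13.6
ee_pos: [0.5806, -0.0202, 0.0035]
ee_rot: [0.001, 0.484, 0.875, 0.0]
ft_force: [-1.3, -0.0, -0.4]
opening: -0.0001
grip_force: 0.4
```

```bash
python3 - <<'E'
from h import *
st,e,M=pose();print(e,st['ft_force'])
print(barphi([snap('scene'),snap('side')]))
go(*push(.163+.384,d=22),.031,np.degrees(.163+.384+TY)+90)
E
```

```text
[ 0.5806184  -0.02018956  0.03399463] [-1.2601807  -0.01782651 -0.41190448]
[(np.float64(0.215), np.float64(0.572), 82), (np.float64(0.226), np.float64(0.555), 55)]
rz 0.1 | tx 1 ty -5 tz 3
```

>>> apply_moves(motion=[{"tx":-1,"ty":15.8,"tz":0,"rx":0,"ry":0,"rz":-4.4,"claw":1},{"tx":-1,"ty":15.8,"tz":0,"rx":0,"ry":0,"rz":-4.4,"claw":1},{"tx":-1,"ty":15.8,"tz":0,"rx":0,"ry":0,"rz":-4.4,"claw":1},{"tx":-1,"ty":15.8,"tz":0,"rx":0,"ry":0,"rz":-4.4,"claw":1},{"tx":-1,"ty":15.8,"tz":0,"rx":0,"ry":0,"rz":-4.4,"claw":1}])

```text
time_s: 14.2
ee_pos: [0.6418, 0.027, 0.0028]
ee_rot: [0.0, 0.31, 0.951, -0.0]
ft_force: [-0.2, -1.0, -0.8]
opening: 0.0001
grip_force: 0.4
```

>>> apply_moves(motion=[{"tx":-1,"ty":15.8,"tz":0,"rx":0,"ry":0,"rz":-4.4,"claw":1},{"tx":-1,"ty":15.8,"tz":0,"rx":0,"ry":0,"rz":-4.4,"claw":1},{"tx":-1,"ty":15.8,"tz":0,"rx":0,"ry":0,"rz":-4.4,"claw":1},{"tx":-1,"ty":15.8,"tz":0,"rx":0,"ry":0,"rz":-4.4,"claw":1},{"tx":-1,"ty":15.8,"tz":0,"rx":0,"ry":0,"rz":-4.4,"claw":1}])

```text
time_s: 14.7
ee_pos: [0.6822, 0.0946, 0.0028]
ee_rot: [0.0, 0.122, 0.992, -0.0]
ft_force: [-0.7, -0.9, 0.4]
opening: 0.0001
grip_force: 0.4
```

```bash
python3 - <<'E'
from h import *
st,e,M=pose();print(e,st['ft_force'])
print(barphi([snap('scene'),snap('side')]))
go(*push(.163+3*.384,d=22),.031,np.degrees(.163+3*.384+TY)+90)
go(*push(1.7,d=22),.031,np.degrees(1.7+TY)+90)
E
```

```text
[0.6821839  0.09459646 0.03328299] [-0.71504222 -0.88574266  0.43735547]
[(np.float64(0.217), np.float64(1.319), 105), (np.float64(0.228), np.float64(1.312), 18)]
rz 0.1 | tx 1 ty -4 tz 2
rz -22.0 | tx -21 ty 72 tz 2
```

>>> apply_moves(motion=[{"tx":-1,"ty":15.8,"tz":0,"rx":0,"ry":0,"rz":-4.4,"claw":1},{"tx":-1,"ty":15.8,"tz":0,"rx":0,"ry":0,"rz":-4.4,"claw":1},{"tx":-1,"ty":15.8,"tz":0,"rx":0,"ry":0,"rz":-4.4,"claw":1},{"tx":-1,"ty":10,"tz":0,"rx":0,"ry":0,"rz":-3,"claw":1},{"tx":0,"ty":5,"tz":0,"rx":0,"ry":0,"rz":-1.5,"claw":1}])

```text
time_s: 15.3
ee_pos: [0.694, 0.1554, 0.0026]
ee_rot: [0.001, -0.031, 1.0, -0.0]
ft_force: [0.3, -0.3, -0.1]
opening: -0.0002
grip_force: 0.3
```

>>> apply_moves(motion=[{"tx":0,"ty":3,"tz":0,"rx":0,"ry":0,"rz":-1,"claw":1},{"tx":0,"ty":3,"tz":0,"rx":0,"ry":0,"rz":-1,"claw":1},{"tx":0,"ty":2,"tz":0,"rx":0,"ry":0,"rz":-0.5,"claw":1},{"tx":0,"ty":0,"tz":0,"rx":0,"ry":0,"rz":0,"claw":1},{"tx":0,"ty":0,"tz":0,"rx":0,"ry":0,"rz":0,"claw":1}])

```text
time_s: 15.8
ee_pos: [0.6929, 0.1633, 0.0019]
ee_rot: [-0.0, -0.053, 0.999, 0.0]
ft_force: [-0.1, 1.5, 0.2]
opening: -0.0002
grip_force: 0.0
```

```bash
python3 - <<'E'
from h import *
st,e,M=pose();print(e,st['ft_force'])
print(barphi([snap('scene'),snap('side')]))
go(*push(1.7,d=20),.031,np.degrees(1.7+TY)+90)
E
```

```text
[0.69292308 0.16334583 0.03236628] [-0.14041536  1.46747437  0.23476458]
[(np.float64(0.219), np.float64(1.659), 103)]
rz -1.8 | tx -2 ty 9 tz 1
```

>>> apply_moves(motion=[{"tx":0,"ty":2,"tz":0,"rx":0,"ry":0,"rz":-0.6,"claw":1},{"tx":0,"ty":2,"tz":0,"rx":0,"ry":0,"rz":-0.6,"claw":1},{"tx":0,"ty":2,"tz":0,"rx":0,"ry":0,"rz":-0.6,"claw":1},{"tx":0,"ty":1,"tz":0,"rx":0,"ry":0,"rz":0,"claw":1},{"tx":0,"ty":0,"tz":0,"rx":0,"ry":0,"rz":0,"claw":1}])

```text
time_s: 16.4
ee_pos: [0.6922, 0.1707, 0.002]
ee_rot: [-0.0, -0.069, 0.998, 0.0]
ft_force: [-0.8, 0.0, 0.4]
opening: 0.0
grip_force: 0.0
```

>>> apply_moves(motion=[{"tx":0,"ty":1,"tz":0,"rx":0,"ry":0,"rz":0,"claw":1},{"tx":0,"ty":1,"tz":0,"rx":0,"ry":0,"rz":0,"claw":1},{"tx":0,"ty":1,"tz":0,"rx":0,"ry":0,"rz":0,"claw":1},{"tx":0,"ty":0,"tz":0,"rx":0,"ry":0,"rz":0,"claw":1},{"tx":0,"ty":0,"tz":0,"rx":0,"ry":0,"rz":0,"claw":1}])

```text
time_s: 16.9
ee_pos: [0.6919, 0.1731, 0.002]
ee_rot: [-0.0, -0.068, 0.998, -0.0]
ft_force: [0.7, -1.8, 0.7]
opening: -0.0003
grip_force: 1.1
```

>>> apply_moves(motion=[{"tx":0,"ty":1,"tz":0,"rx":0,"ry":0,"rz":0,"claw":1},{"tx":0,"ty":1,"tz":0,"rx":0,"ry":0,"rz":0,"claw":1},{"tx":0,"ty":0,"tz":0,"rx":0,"ry":0,"rz":0,"claw":1},{"tx":0,"ty":0,"tz":0,"rx":0,"ry":0,"rz":0,"claw":1},{"tx":0,"ty":0,"tz":0,"rx":0,"ry":0,"rz":0,"claw":1}])

```text
time_s: 17.4
ee_pos: [0.6919, 0.1732, 0.002]
ee_rot: [-0.0, -0.068, 0.998, -0.002]
ft_force: [0.9, -7.5, -0.4]
opening: -0.0
grip_force: 3.9
```

```bash
python3 - <<'E'
from h import *
st,e,M=pose();print(e,st['ft_force'])
print(barphi([snap('scene'),snap('side')]))
go(*push(1.7,d=20),.031,np.degrees(1.7+TY)+90)
E
```

```text
[0.69192731 0.17320974 0.03248999] [ 0.85084193 -7.50946134 -0.38975829]
[(np.float64(0.219), np.float64(1.706), 100), (np.float64(0.195), np.float64(1.691), 16)]
rz 0.0 | tx -2 ty -1 tz 1
```

>>> apply_moves(motion=[{"tx":0,"ty":-10,"tz":0,"rx":0,"ry":0,"rz":0,"claw":0},{"tx":0,"ty":-30,"tz":0,"rx":0,"ry":0,"rz":0,"claw":0},{"tx":0,"ty":0,"tz":-50,"rx":0,"ry":0,"rz":0,"claw":0},{"tx":0,"ty":0,"tz":-50,"rx":0,"ry":0,"rz":0,"claw":0},{"tx":0,"ty":0,"tz":0,"rx":0,"ry":0,"rz":0,"claw":0}])

```text
time_s: 18.0
ee_pos: [0.7029, 0.1367, 0.1125]
ee_rot: [0.008, -0.068, 0.998, 0.001]
ft_force: [1.2, 0.5, 1.7]
opening: 0.0425
grip_force: 0.0
```

```bash
cat >> h.py <<'E'
BL=dict(A=[.6392,-.1961,1.185],B=[.6724,-.0451,-.011],C=[.4557,.3438,1.6485],D=[.5676,.3465,-1.7058])
E
python3 - <<'E'
from h import *
np.set_printoptions(precision=4,suppress=True)
st,e,M=pose();print(e,st['opening'])
a=snap('scene');b=snap('side')
print(barphi([a,b]))
for k,y in((1,-81),(2,-27),(3,27)):
    p0=[*tray(0,y),TY];print(k,np.array(p0),*fitpull([a,b],p0,'green',.010))
th=180+np.degrees(TY)
go(*tray(5,27),.12,th)
E
```

```text
[0.7029 0.1367 0.143 ] 0.042452595648500076
[(np.float64(0.216), np.float64(1.701), 122), (np.float64(0.208), np.float64(1.679), 64)]
1 [ 0.5144 -0.0468  0.0078] [ 0.5141 -0.0464 -0.0499] 0.5221877849284711
2 [0.514  0.0072 0.0078] [ 0.511   0.0068 -0.0094] 0.5365959135826317
3 [0.5136 0.0612 0.0078] [ 0.5111  0.064  -0.0253] 0.5266726109699984
rz 7.4 | tx 181 ty -74 tz 15
```

>>> apply_moves(motion=[{"tx":0,"ty":0,"tz":0,"rx":0,"ry":0,"rz":7.4,"claw":0},{"tx":45,"ty":-18.5,"tz":0,"rx":0,"ry":0,"rz":0,"claw":0},{"tx":45,"ty":-18.5,"tz":0,"rx":0,"ry":0,"rz":0,"claw":0},{"tx":45,"ty":-18.5,"tz":0,"rx":0,"ry":0,"rz":0,"claw":0},{"tx":46,"ty":-18.5,"tz":15,"rx":0,"ry":0,"rz":0,"claw":0}])

```text
time_s: 18.6
ee_pos: [0.5166, 0.0608, 0.0868]
ee_rot: [0.0, -0.004, 1.0, 0.0]
ft_force: [1.1, -0.3, 0.9]
opening: 0.0428
grip_force: 0.0
```

```bash
python3 - <<'E'
from h import *
st,e,M=pose();print(e)
go(*tray(5,27),.0125,180+np.degrees(TY))
E
```

```text
[0.51659856 0.06083867 0.11733471]
rz 0.0 | tx -2 ty 0 tz 105
```

>>> apply_moves(motion=[{"tx":-2,"ty":0,"tz":40,"rx":0,"ry":0,"rz":0,"claw":0},{"tx":0,"ty":0,"tz":35,"rx":0,"ry":0,"rz":0,"claw":0},{"tx":0,"ty":0,"tz":20,"rx":0,"ry":0,"rz":0,"claw":0},{"tx":0,"ty":0,"tz":7,"rx":0,"ry":0,"rz":0,"claw":0},{"tx":0,"ty":0,"tz":0,"rx":0,"ry":0,"rz":0,"claw":1}])

```text
time_s: 19.1
ee_pos: [0.5182, 0.0612, -0.0167]
ee_rot: [-0.002, -0.004, 1.0, 0.0]
ft_force: [-0.5, 0.1, -0.1]
opening: 0.0296
grip_force: 0.0
```

>>> apply_moves(motion=[{"tx":0,"ty":0,"tz":0,"rx":0,"ry":0,"rz":0,"claw":1},{"tx":0,"ty":0,"tz":0,"rx":0,"ry":0,"rz":0,"claw":1},{"tx":0,"ty":0,"tz":0,"rx":0,"ry":0,"rz":0,"claw":1},{"tx":0,"ty":0,"tz":0,"rx":0,"ry":0,"rz":0,"claw":1},{"tx":0,"ty":0,"tz":0,"rx":0,"ry":0,"rz":0,"claw":1}])

```text
time_s: 19.6
ee_pos: [0.5206, 0.061, -0.0141]
ee_rot: [0.0, -0.004, 1.0, 0.0]
ft_force: [-0.2, -0.4, -1.1]
opening: 0.0162
grip_force: 60.4
```

```bash
cat >> h.py <<'E'
B0=np.array([.4845,-.297]);BY=.18
def board(x,y):
    c,s=np.cos(BY),np.sin(BY);return B0+np.array([c*x-s*y,s*x+c*y])/1e3
E
python3 - <<'E'
from h import *
st,e,M=pose()
print(board(5,-60)); go(*board(5,-60),.12,180+np.degrees(BY))
E
```

```text
[ 0.50016099 -0.35513547]
rz -9.9 | tx 95 ty -406 tz -104
```

>>> apply_moves(motion=[{"tx":0,"ty":0,"tz":-15,"rx":0,"ry":0,"rz":0,"claw":1},{"tx":0,"ty":0,"tz":-30,"rx":0,"ry":0,"rz":0,"claw":1},{"tx":0,"ty":0,"tz":-40,"rx":0,"ry":0,"rz":0,"claw":1},{"tx":0,"ty":0,"tz":-20,"rx":0,"ry":0,"rz":-5,"claw":1},{"tx":0,"ty":0,"tz":0,"rx":0,"ry":0,"rz":-4.9,"claw":1}])

```text
time_s: 20.1
ee_pos: [0.5238, 0.0611, 0.0966]
ee_rot: [0.005, -0.092, 0.996, -0.0]
ft_force: [1.1, -0.3, -0.7]
opening: 0.0161
grip_force: 60.5
```

>>> apply_moves(motion=[{"tx":10,"ty":-45,"tz":0,"rx":0,"ry":0,"rz":0,"claw":1},{"tx":10,"ty":-45,"tz":0,"rx":0,"ry":0,"rz":0,"claw":1},{"tx":10,"ty":-45,"tz":0,"rx":0,"ry":0,"rz":0,"claw":1},{"tx":10,"ty":-45,"tz":0,"rx":0,"ry":0,"rz":0,"claw":1},{"tx":10,"ty":-45,"tz":0,"rx":0,"ry":0,"rz":0,"claw":1}])

```text
time_s: 20.6
ee_pos: [0.5115, -0.1712, 0.0921]
ee_rot: [0.001, -0.09, 0.996, -0.0]
ft_force: [0.5, 0.8, -0.4]
opening: 0.0161
grip_force: 60.4
```

>>> apply_moves(motion=[{"tx":11,"ty":-45,"tz":0,"rx":0,"ry":0,"rz":0,"claw":1},{"tx":11,"ty":-45,"tz":0,"rx":0,"ry":0,"rz":0,"claw":1},{"tx":11,"ty":-45,"tz":0,"rx":0,"ry":0,"rz":0,"claw":1},{"tx":11,"ty":-45,"tz":0,"rx":0,"ry":0,"rz":0,"claw":1},{"tx":0,"ty":0,"tz":0,"rx":0,"ry":0,"rz":0,"claw":1}])

```text
time_s: 21.1
ee_pos: [0.5003, -0.3597, 0.0923]
ee_rot: [0.001, -0.088, 0.996, -0.002]
ft_force: [0.7, 1.4, -0.8]
opening: 0.0159
grip_force: 60.4
```

```bash
python3 - <<'E'
from h import *
st,e,M=pose();print(e,st['opening'],st['grip_force'])
go(*board(5,-60),.0195,180+np.degrees(BY))
E
```

```text
[ 0.50027006 -0.35972635  0.1228497 ] 0.01587014747275023 60.4297149181366
rz -0.3 | tx -1 ty 5 tz 103
```

>>> apply_moves(motion=[{"tx":-1,"ty":4,"tz":40,"rx":0,"ry":0,"rz":0,"claw":1},{"tx":0,"ty":0,"tz":35,"rx":0,"ry":0,"rz":0,"claw":1},{"tx":0,"ty":0,"tz":18,"rx":0,"ry":0,"rz":0,"claw":1},{"tx":0,"ty":0,"tz":8,"rx":0,"ry":0,"rz":0,"claw":1},{"tx":0,"ty":0,"tz":2,"rx":0,"ry":0,"rz":0,"claw":1}])

```text
time_s: 21.6
ee_pos: [0.5011, -0.3497, -0.012]
ee_rot: [-0.0, -0.091, 0.996, 0.0]
ft_force: [-0.7, -0.5, -1.0]
opening: 0.0162
grip_force: 60.4
```

>>> apply_moves(motion=[{"tx":0,"ty":0,"tz":0,"rx":0,"ry":0,"rz":0,"claw":1},{"tx":0,"ty":0,"tz":0,"rx":0,"ry":0,"rz":0,"claw":1},{"tx":0,"ty":0,"tz":0,"rx":0,"ry":0,"rz":0,"claw":0},{"tx":0,"ty":0,"tz":0,"rx":0,"ry":0,"rz":0,"claw":0},{"tx":0,"ty":0,"tz":0,"rx":0,"ry":0,"rz":0,"claw":0}])

```text
time_s: 22.1
ee_pos: [0.5012, -0.3504, -0.012]
ee_rot: [0.0, -0.09, 0.996, -0.0]
ft_force: [-0.7, -0.0, 0.3]
opening: 0.0428
grip_force: 0.0
```

>>> apply_moves(motion=[{"tx":0,"ty":0,"tz":-25,"rx":0,"ry":0,"rz":0,"claw":0},{"tx":0,"ty":0,"tz":-50,"rx":0,"ry":0,"rz":0,"claw":0},{"tx":0,"ty":0,"tz":-25,"rx":0,"ry":0,"rz":0,"claw":0},{"tx":0,"ty":30,"tz":0,"rx":0,"ry":0,"rz":5,"claw":0},{"tx":0,"ty":30,"tz":0,"rx":0,"ry":0,"rz":4.9,"claw":0}])

```text
time_s: 22.6
ee_pos: [0.4934, -0.2914, 0.0896]
ee_rot: [0.001, -0.001, 1.0, -0.001]
ft_force: [-0.0, 0.0, -0.2]
opening: 0.0428
grip_force: 0.0
```

```bash
python3 - <<'E'
from h import *
np.set_printoptions(precision=4,suppress=True)
st,e,M=pose();print(e,st['opening'])
a=snap('scene');b=snap('side');p0=[*board(0,-60),BY]
print(np.array(p0),*fitpull([b],p0,'green',.012),*fitpull([a],p0,'green',.012))
go(*tray(5,-27),.115,180+np.degrees(TY))
E
```

```text
[ 0.4934 -0.2914  0.1201] 0.04280762794303473
[ 0.4952 -0.356   0.18  ] [ 0.4944 -0.3506  0.1939] 0.25592685998590947 [ 0.4914 -0.3537  0.2374] 0.6707256461232605
rz 0.1 | tx -29 ty 295 tz 3
```

>>> apply_moves(motion=[{"tx":-5,"ty":49,"tz":0,"rx":0,"ry":0,"rz":0,"claw":0},{"tx":-5,"ty":49,"tz":0,"rx":0,"ry":0,"rz":0,"claw":0},{"tx":-5,"ty":49,"tz":0,"rx":0,"ry":0,"rz":0,"claw":0},{"tx":-5,"ty":49,"tz":0,"rx":0,"ry":0,"rz":0,"claw":0},{"tx":-5,"ty":49,"tz":0,"rx":0,"ry":0,"rz":0,"claw":0}])

```text
time_s: 23.2
ee_pos: [0.516, -0.0443, 0.0878]
ee_rot: [0.001, -0.004, 1.0, -0.0]
ft_force: [1.0, 0.1, 0.8]
opening: 0.0426
grip_force: 0.0
```

>>> apply_moves(motion=[{"tx":-4,"ty":49,"tz":3,"rx":0,"ry":0,"rz":0,"claw":0},{"tx":0,"ty":0,"tz":0,"rx":0,"ry":0,"rz":0,"claw":0},{"tx":0,"ty":0,"tz":0,"rx":0,"ry":0,"rz":0,"claw":0},{"tx":0,"ty":0,"tz":0,"rx":0,"ry":0,"rz":0,"claw":0},{"tx":0,"ty":0,"tz":0,"rx":0,"ry":0,"rz":0,"claw":0}])

```text
time_s: 23.7
ee_pos: [0.5195, 0.002, 0.0846]
ee_rot: [0.0, -0.003, 1.0, -0.0]
ft_force: [0.8, 0.4, -0.7]
opening: 0.0429
grip_force: 0.0
```

```bash
python3 - <<'E'
from h import *
np.set_printoptions(precision=4,suppress=True)
go(*tray(5,-27),.0145,180+np.degrees(TY))
a=snap('scene');b=snap('side')
for k,y in((1,-81),(2,-27)):
    p0=[*tray(0,y),TY];print(k,np.array(p0),*fitpull([b],p0,'green',.010))
for n in BL: print(n,np.array(BL[n]),*fitpull([a,b],BL[n],'blue'))
E
```

```text
rz -0.1 | tx 0 ty 5 tz 101
1 [ 0.5144 -0.0468  0.0078] [ 0.5151 -0.0448 -0.0675] 0.37545690707991747
2 [0.514  0.0072 0.0078] [ 0.512   0.0088 -0.0362] 0.3705402134527932
A [ 0.6392 -0.1961  1.185 ] [ 0.6392 -0.1961  1.1847] 0.1739005716738661
B [ 0.6724 -0.0451 -0.011 ] [ 0.6724 -0.0451 -0.011 ] 0.19233901415110013
C [0.4557 0.3438 1.6485] [0.4551 0.3435 1.6502] 0.23564442484972034
D [ 0.5676  0.3465 -1.7058] [ 0.5677  0.3465 -1.706 ] 0.2070617163177939
```

>>> apply_moves(motion=[{"tx":0,"ty":5,"tz":40,"rx":0,"ry":0,"rz":0,"claw":0},{"tx":0,"ty":0,"tz":35,"rx":0,"ry":0,"rz":0,"claw":0},{"tx":0,"ty":0,"tz":18,"rx":0,"ry":0,"rz":0,"claw":0},{"tx":0,"ty":0,"tz":8,"rx":0,"ry":0,"rz":0,"claw":0},{"tx":0,"ty":0,"tz":0,"rx":0,"ry":0,"rz":0,"claw":0}])

```text
time_s: 24.3
ee_pos: [0.5185, 0.0078, -0.0175]
ee_rot: [-0.001, -0.003, 1.0, 0.0]
ft_force: [0.1, -0.1, -0.1]
opening: 0.0425
grip_force: 0.0
```

>>> apply_moves(motion=[{"tx":0,"ty":0,"tz":0,"rx":0,"ry":0,"rz":0,"claw":1},{"tx":0,"ty":0,"tz":0,"rx":0,"ry":0,"rz":0,"claw":1},{"tx":0,"ty":0,"tz":0,"rx":0,"ry":0,"rz":0,"claw":1},{"tx":0,"ty":0,"tz":0,"rx":0,"ry":0,"rz":0,"claw":1},{"tx":0,"ty":0,"tz":0,"rx":0,"ry":0,"rz":0,"claw":1}])

```text
time_s: 24.8
ee_pos: [0.521, 0.0081, -0.0146]
ee_rot: [0.002, -0.004, 1.0, -0.0]
ft_force: [-1.1, -1.5, 6.1]
opening: 0.0155
grip_force: 60.8
```

>>> apply_moves(motion=[{"tx":0,"ty":0,"tz":-20,"rx":0,"ry":0,"rz":0,"claw":1},{"tx":0,"ty":0,"tz":-40,"rx":0,"ry":0,"rz":0,"claw":1},{"tx":0,"ty":0,"tz":-40,"rx":0,"ry":0,"rz":0,"claw":1},{"tx":0,"ty":0,"tz":0,"rx":0,"ry":0,"rz":-5,"claw":1},{"tx":0,"ty":0,"tz":0,"rx":0,"ry":0,"rz":-4.9,"claw":1}])

```text
time_s: 25.3
ee_pos: [0.5206, 0.0084, 0.0858]
ee_rot: [0.002, -0.092, 0.996, -0.0]
ft_force: [1.1, -0.1, -1.6]
opening: 0.0157
grip_force: 59.9
```

>>> apply_moves(motion=[{"tx":12,"ty":-42,"tz":0,"rx":0,"ry":0,"rz":0,"claw":1},{"tx":12,"ty":-42,"tz":0,"rx":0,"ry":0,"rz":0,"claw":1},{"tx":12,"ty":-42,"tz":0,"rx":0,"ry":0,"rz":0,"claw":1},{"tx":12,"ty":-42,"tz":0,"rx":0,"ry":0,"rz":0,"claw":1},{"tx":12,"ty":-42,"tz":0,"rx":0,"ry":0,"rz":0,"claw":1}])

```text
time_s: 25.8
ee_pos: [0.4975, -0.2104, 0.0835]
ee_rot: [0.0, -0.09, 0.996, 0.0]
ft_force: [0.7, -0.1, -1.3]
opening: 0.0156
grip_force: 60.0
```

>>> apply_moves(motion=[{"tx":12,"ty":-42,"tz":0,"rx":0,"ry":0,"rz":0,"claw":1},{"tx":12,"ty":-42,"tz":0,"rx":0,"ry":0,"rz":0,"claw":1},{"tx":0,"ty":0,"tz":0,"rx":0,"ry":0,"rz":0,"claw":1},{"tx":0,"ty":0,"tz":0,"rx":0,"ry":0,"rz":0,"claw":1},{"tx":0,"ty":0,"tz":0,"rx":0,"ry":0,"rz":0,"claw":1}])

```text
time_s: 26.3
ee_pos: [0.4893, -0.2948, 0.0831]
ee_rot: [-0.0, -0.091, 0.996, 0.0]
ft_force: [1.6, 0.5, -1.0]
opening: 0.0157
grip_force: 60.0
```

```bash
python3 - <<'E'
from h import *
np.set_printoptions(precision=4,suppress=True)
st,e,M=pose();print(e,st['opening'],st['grip_force'])
go(*board(5,0),.0175,180+np.degrees(BY))
a=snap('scene');b=snap('side')
for k,p in(('b1',[*board(0,-60),BY]),('s2',[*tray(0,-27),TY])): print(k,*fitpull([b],p,'green',.011))
E
```

```text
[ 0.4893 -0.2948  0.1136] 0.01572266625089237 59.97950077056885
rz 0.1 | tx 0 ty -1 tz 96
b1 [ 0.4945 -0.3501  0.1854] 0.2583636488092645
s2 [0.514  0.0072 0.0078] 1.0
```

>>> apply_moves(motion=[{"tx":0,"ty":-1,"tz":40,"rx":0,"ry":0,"rz":0,"claw":1},{"tx":0,"ty":0,"tz":30,"rx":0,"ry":0,"rz":0,"claw":1},{"tx":0,"ty":0,"tz":16,"rx":0,"ry":0,"rz":0,"claw":1},{"tx":0,"ty":0,"tz":9,"rx":0,"ry":0,"rz":0,"claw":1},{"tx":0,"ty":0,"tz":0,"rx":0,"ry":0,"rz":0,"claw":1}])

```text
time_s: 26.9
ee_pos: [0.4902, -0.2965, -0.0111]
ee_rot: [-0.0, -0.091, 0.996, 0.0]
ft_force: [-0.3, 0.4, -0.3]
opening: 0.0158
grip_force: 60.0
```

>>> apply_moves(motion=[{"tx":0,"ty":0,"tz":0,"rx":0,"ry":0,"rz":0,"claw":1},{"tx":0,"ty":0,"tz":0,"rx":0,"ry":0,"rz":0,"claw":0},{"tx":0,"ty":0,"tz":0,"rx":0,"ry":0,"rz":0,"claw":0},{"tx":0,"ty":0,"tz":0,"rx":0,"ry":0,"rz":0,"claw":0},{"tx":0,"ty":0,"tz":-20,"rx":0,"ry":0,"rz":0,"claw":0}])

```text
time_s: 27.4
ee_pos: [0.4876, -0.2954, 0.0061]
ee_rot: [-0.002, -0.09, 0.996, 0.002]
ft_force: [-0.2, -0.7, 0.2]
opening: 0.0426
grip_force: 0.0
```

>>> apply_moves(motion=[{"tx":0,"ty":0,"tz":-40,"rx":0,"ry":0,"rz":0,"claw":0},{"tx":0,"ty":0,"tz":-40,"rx":0,"ry":0,"rz":0,"claw":0},{"tx":0,"ty":0,"tz":0,"rx":0,"ry":0,"rz":5,"claw":0},{"tx":0,"ty":0,"tz":0,"rx":0,"ry":0,"rz":4.9,"claw":0},{"tx":0,"ty":0,"tz":0,"rx":0,"ry":0,"rz":0,"claw":0}])

```text
time_s: 27.9
ee_pos: [0.4899, -0.2971, 0.0892]
ee_rot: [0.0, -0.004, 1.0, -0.0]
ft_force: [0.7, 0.2, -0.4]
opening: 0.0429
grip_force: 0.0
```

>>> apply_moves(motion=[{"tx":-5.3,"ty":41.5,"tz":0,"rx":0,"ry":0,"rz":0,"claw":0},{"tx":-5.3,"ty":41.5,"tz":0,"rx":0,"ry":0,"rz":0,"claw":0},{"tx":-5.3,"ty":41.5,"tz":0,"rx":0,"ry":0,"rz":0,"claw":0},{"tx":-5.3,"ty":41.5,"tz":0,"rx":0,"ry":0,"rz":0,"claw":0},{"tx":-5.3,"ty":41.5,"tz":0,"rx":0,"ry":0,"rz":0,"claw":0}])

```text
time_s: 28.4
ee_pos: [0.5143, -0.0876, 0.0882]
ee_rot: [-0.0, -0.005, 1.0, 0.0]
ft_force: [0.3, 0.1, 0.2]
opening: 0.0429
grip_force: 0.0
```

>>> apply_moves(motion=[{"tx":-5.3,"ty":41.5,"tz":0,"rx":0,"ry":0,"rz":0,"claw":0},{"tx":0,"ty":0,"tz":0,"rx":0,"ry":0,"rz":0,"claw":0},{"tx":0,"ty":0,"tz":0,"rx":0,"ry":0,"rz":0,"claw":0},{"tx":0,"ty":0,"tz":0,"rx":0,"ry":0,"rz":0,"claw":0},{"tx":0,"ty":0,"tz":0,"rx":0,"ry":0,"rz":0,"claw":0}])

```text
time_s: 28.9
ee_pos: [0.5194, -0.0488, 0.0884]
ee_rot: [-0.0, -0.003, 1.0, -0.0]
ft_force: [-0.4, -0.7, -0.1]
opening: 0.0426
grip_force: 0.0
```

```bash
python3 - <<'E'
from h import *
np.set_printoptions(precision=4,suppress=True)
st,e,M=pose();print(e)
go(*tray(5,-81),.016,180+np.degrees(TY))
a=snap('scene');b=snap('side')
for k,p in(('b1',[*board(0,-60),BY]),('b2',[*board(0,0),BY]),('s1',[*tray(0,-81),TY])): print(k,np.array(p),*fitpull([b],p,'green',.011))
print(barphi([a,b]))
E
```

```text
[ 0.5194 -0.0488  0.1189]
rz -0.1 | tx -0 ty 2 tz 103
b1 [ 0.4952 -0.356   0.18  ] [ 0.4945 -0.3501  0.1854] 0.25668591303155947
b2 [ 0.4845 -0.297   0.18  ] [ 0.4832 -0.2978  0.1955] 0.2629396631388849
s1 [ 0.5144 -0.0468  0.0078] [ 0.5148 -0.0456 -0.08  ] 0.33008196372791754
[(np.float64(0.216), np.float64(1.7), 122), (np.float64(0.215), np.float64(1.676), 45)]
```

>>> apply_moves(motion=[{"tx":0,"ty":2,"tz":40,"rx":0,"ry":0,"rz":0,"claw":0},{"tx":0,"ty":0,"tz":35,"rx":0,"ry":0,"rz":0,"claw":0},{"tx":0,"ty":0,"tz":18,"rx":0,"ry":0,"rz":0,"claw":0},{"tx":0,"ty":0,"tz":9,"rx":0,"ry":0,"rz":0,"claw":0},{"tx":0,"ty":0,"tz":0,"rx":0,"ry":0,"rz":0,"claw":0}])

```text
time_s: 29.5
ee_pos: [0.5185, -0.046, -0.0147]
ee_rot: [-0.001, -0.004, 1.0, 0.0]
ft_force: [0.3, -0.1, -0.7]
opening: 0.0424
grip_force: 0.0
```

>>> apply_moves(motion=[{"tx":0,"ty":0,"tz":0,"rx":0,"ry":0,"rz":0,"claw":1},{"tx":0,"ty":0,"tz":0,"rx":0,"ry":0,"rz":0,"claw":1},{"tx":0,"ty":0,"tz":0,"rx":0,"ry":0,"rz":0,"claw":1},{"tx":0,"ty":0,"tz":0,"rx":0,"ry":0,"rz":0,"claw":1},{"tx":0,"ty":0,"tz":0,"rx":0,"ry":0,"rz":0,"claw":1}])

```text
time_s: 30.0
ee_pos: [0.5211, -0.0461, -0.0116]
ee_rot: [0.002, -0.004, 1.0, -0.0]
ft_force: [-0.8, -0.2, 6.3]
opening: 0.0152
grip_force: 59.4
```

>>> apply_moves(motion=[{"tx":0,"ty":0,"tz":-20,"rx":0,"ry":0,"rz":0,"claw":1},{"tx":0,"ty":0,"tz":-40,"rx":0,"ry":0,"rz":0,"claw":1},{"tx":0,"ty":0,"tz":-40,"rx":0,"ry":0,"rz":0,"claw":1},{"tx":0,"ty":0,"tz":0,"rx":0,"ry":0,"rz":-5,"claw":1},{"tx":0,"ty":0,"tz":0,"rx":0,"ry":0,"rz":-4.9,"claw":1}])

```text
time_s: 30.5
ee_pos: [0.5208, -0.0458, 0.0888]
ee_rot: [0.002, -0.092, 0.996, -0.001]
ft_force: [-0.5, -0.4, -0.9]
opening: 0.0152
grip_force: 58.8
```

>>> apply_moves(motion=[{"tx":14.8,"ty":-36,"tz":0,"rx":0,"ry":0,"rz":0,"claw":1},{"tx":14.8,"ty":-36,"tz":0,"rx":0,"ry":0,"rz":0,"claw":1},{"tx":14.8,"ty":-36,"tz":0,"rx":0,"ry":0,"rz":0,"claw":1},{"tx":14.8,"ty":-36,"tz":0,"rx":0,"ry":0,"rz":0,"claw":1},{"tx":14.8,"ty":-36,"tz":0,"rx":0,"ry":0,"rz":0,"claw":1}])

```text
time_s: 31.0
ee_pos: [0.4784, -0.2372, 0.0865]
ee_rot: [0.0, -0.09, 0.996, -0.0]
ft_force: [0.6, -0.6, -1.2]
opening: 0.0156
grip_force: 58.8
```

>>> apply_moves(motion=[{"tx":0,"ty":0,"tz":0,"rx":0,"ry":0,"rz":0,"claw":1},{"tx":0,"ty":0,"tz":0,"rx":0,"ry":0,"rz":0,"claw":1},{"tx":0,"ty":0,"tz":0,"rx":0,"ry":0,"rz":0,"claw":1},{"tx":0,"ty":0,"tz":0,"rx":0,"ry":0,"rz":0,"claw":1},{"tx":0,"ty":0,"tz":0,"rx":0,"ry":0,"rz":0,"claw":1}])

```text
time_s: 31.5
ee_pos: [0.4793, -0.235, 0.0864]
ee_rot: [-0.0, -0.091, 0.996, 0.0]
ft_force: [-0.7, 0.4, 0.1]
opening: 0.0154
grip_force: 58.9
```

```bash
python3 - <<'E'
from h import *
np.set_printoptions(precision=4,suppress=True)
st,e,M=pose();print(e,st['opening'],st['grip_force'])
go(*board(5,60),.019,180+np.degrees(BY))
a=snap('scene');b=snap('side')
for n in BL: print(n,np.array(BL[n]),*fitpull([a,b],BL[n],'blue'))
E
```

```text
[ 0.4793 -0.235   0.1169] 0.015358513508540258 58.900816440582275
rz 0.1 | tx 1 ty -2 tz 98
A [ 0.6392 -0.1961  1.185 ] [ 0.6393 -0.1959  1.1856] 0.17940583177541122
B [ 0.6724 -0.0451 -0.011 ] [ 0.6724 -0.0452 -0.0134] 0.32284864743933184
C [0.4557 0.3438 1.6485] [0.4552 0.3434 1.6544] 0.2372456988220768
D [ 0.5676  0.3465 -1.7058] [ 0.5677  0.3468 -1.7059] 0.2065881446654903
```

>>> apply_moves(motion=[{"tx":1,"ty":-2,"tz":40,"rx":0,"ry":0,"rz":0,"claw":1},{"tx":0,"ty":0,"tz":30,"rx":0,"ry":0,"rz":0,"claw":1},{"tx":0,"ty":0,"tz":16,"rx":0,"ry":0,"rz":0,"claw":1},{"tx":0,"ty":0,"tz":9.5,"rx":0,"ry":0,"rz":0,"claw":1},{"tx":0,"ty":0,"tz":0,"rx":0,"ry":0,"rz":0,"claw":1}])

```text
time_s: 32.1
ee_pos: [0.4788, -0.238, -0.0087]
ee_rot: [-0.0, -0.091, 0.996, 0.0]
ft_force: [0.0, -0.0, -1.1]
opening: 0.0156
grip_force: 58.9
```

>>> apply_moves(motion=[{"tx":0,"ty":0,"tz":0,"rx":0,"ry":0,"rz":0,"claw":1},{"tx":0,"ty":0,"tz":0,"rx":0,"ry":0,"rz":0,"claw":0},{"tx":0,"ty":0,"tz":0,"rx":0,"ry":0,"rz":0,"claw":0},{"tx":0,"ty":0,"tz":0,"rx":0,"ry":0,"rz":0,"claw":0},{"tx":0,"ty":0,"tz":-20,"rx":0,"ry":0,"rz":0,"claw":0}])

```text
time_s: 32.6
ee_pos: [0.4762, -0.2368, 0.0086]
ee_rot: [-0.002, -0.09, 0.996, 0.002]
ft_force: [-0.1, 0.2, -0.2]
opening: 0.0427
grip_force: 0.0
```

>>> apply_moves(motion=[{"tx":0,"ty":0,"tz":-40,"rx":0,"ry":0,"rz":0,"claw":0},{"tx":0,"ty":0,"tz":-40,"rx":0,"ry":0,"rz":0,"claw":0},{"tx":0,"ty":0,"tz":0,"rx":0,"ry":0,"rz":8.2,"claw":0},{"tx":0,"ty":0,"tz":0,"rx":0,"ry":0,"rz":8.2,"claw":0},{"tx":0,"ty":0,"tz":0,"rx":0,"ry":0,"rz":8.2,"claw":0}])

```text
time_s: 33.1
ee_pos: [0.4787, -0.2383, 0.0918]
ee_rot: [0.001, 0.127, 0.992, -0.0]
ft_force: [0.1, 0.6, 0.4]
opening: 0.0428
grip_force: 0.0
```

>>> apply_moves(motion=[{"tx":0,"ty":0,"tz":0,"rx":0,"ry":0,"rz":8.2,"claw":0},{"tx":0,"ty":0,"tz":0,"rx":0,"ry":0,"rz":8.2,"claw":0},{"tx":0,"ty":0,"tz":0,"rx":0,"ry":0,"rz":8.2,"claw":0},{"tx":0,"ty":0,"tz":0,"rx":0,"ry":0,"rz":8.2,"claw":0},{"tx":0,"ty":0,"tz":0,"rx":0,"ry":0,"rz":8.2,"claw":0}])

```text
time_s: 33.6
ee_pos: [0.4784, -0.2382, 0.0911]
ee_rot: [0.0, 0.466, 0.885, -0.0]
ft_force: [0.7, 0.2, 1.2]
opening: 0.0429
grip_force: 0.0
```

>>> apply_moves(motion=[{"tx":0,"ty":0,"tz":0,"rx":0,"ry":0,"rz":8.2,"claw":0},{"tx":0,"ty":0,"tz":0,"rx":0,"ry":0,"rz":8.2,"claw":0},{"tx":0,"ty":0,"tz":0,"rx":0,"ry":0,"rz":8.2,"claw":0},{"tx":0,"ty":0,"tz":0,"rx":0,"ry":0,"rz":8.2,"claw":0},{"tx":0,"ty":0,"tz":0,"rx":0,"ry":0,"rz":8.2,"claw":0}])

```text
time_s: 34.1
ee_pos: [0.4784, -0.2382, 0.0911]
ee_rot: [0.0, 0.747, 0.665, 0.0]
ft_force: [-0.0, -0.1, -0.7]
opening: 0.0427
grip_force: 0.0
```

>>> apply_moves(motion=[{"tx":0,"ty":0,"tz":0,"rx":0,"ry":0,"rz":8.2,"claw":0},{"tx":0,"ty":0,"tz":0,"rx":0,"ry":0,"rz":8.2,"claw":0},{"tx":0,"ty":0,"tz":0,"rx":0,"ry":0,"rz":0,"claw":0},{"tx":0,"ty":0,"tz":0,"rx":0,"ry":0,"rz":0,"claw":0},{"tx":0,"ty":0,"tz":0,"rx":0,"ry":0,"rz":0,"claw":0}])

```text
time_s: 34.6
ee_pos: [0.4784, -0.2382, 0.091]
ee_rot: [0.0, 0.832, 0.555, 0.0]
ft_force: [-0.1, 0.0, -0.5]
opening: 0.043
grip_force: 0.0
```

```bash
cat >> h.py <<'E'
def gp(p,o=.005): return p[0]+o*np.cos(p[2]),p[1]+o*np.sin(p[2])
E
python3 - <<'E'
from h import *
np.set_printoptions(precision=4,suppress=True)
st,e,M=pose();print(e,st['opening'])
a=snap('scene');b=snap('side')
for k,y in(('b1',-60),('b2',0),('b3',60)): print(k,*fitpull([b],[*board(0,y),BY],'green',.012))
for n in BL: print(n,np.array(BL[n]),*fitpull([a,b],BL[n],'blue'))
p=fitpull([a,b],BL['A'],'blue')[0]
go(*gp(p),.115,np.degrees(p[2]))
E
```

```text
[ 0.4784 -0.2382  0.1215] 0.04295537690207347
b1 [ 0.4944 -0.3506  0.1939] 0.26043315965471653
b2 [ 0.4835 -0.2978  0.2077] 0.2638259646838161
b3 [ 0.475  -0.238   0.1536] 0.2798689791690372
A [ 0.6392 -0.1961  1.185 ] [ 0.6392 -0.1961  1.1853] 0.1876759487353799
B [ 0.6724 -0.0451 -0.011 ] [ 0.6723 -0.0452 -0.0131] 0.36511988220627245
C [0.4557 0.3438 1.6485] [0.4551 0.3434 1.657 ] 0.24132108164616883
D [ 0.5676  0.3465 -1.7058] [ 0.5676  0.3465 -1.7057] 0.20786868426671476
rz -0.5 | tx 104 ty 133 tz 6
```

>>> apply_moves(motion=[{"tx":26,"ty":33.5,"tz":0,"rx":0,"ry":0,"rz":-0.5,"claw":0},{"tx":26,"ty":33.5,"tz":0,"rx":0,"ry":0,"rz":0,"claw":0},{"tx":26,"ty":33.5,"tz":0,"rx":0,"ry":0,"rz":0,"claw":0},{"tx":26,"ty":33.5,"tz":0,"rx":0,"ry":0,"rz":0,"claw":0},{"tx":0,"ty":0,"tz":5,"rx":0,"ry":0,"rz":0,"claw":0}])

```text
time_s: 35.2
ee_pos: [0.6464, -0.1914, 0.0866]
ee_rot: [0.001, 0.829, 0.56, 0.001]
ft_force: [0.4, -0.4, 0.4]
opening: 0.0429
grip_force: 0.0
```

```bash
python3 - <<'E'
from h import *
np.set_printoptions(precision=4,suppress=True)
a=snap('scene');b=snap('side')
for s in(a,b):
    M=masks(s)
    for c in('blue','amber'):
        n,l,t,ct=cv2.connectedComponentsWithStats(M[c].astype(np.uint8))
        print(c,[(topt(s,*(ct[k]/4),.007)[:2].round(3).tolist(),int(t[k,4])) for k in range(1,n) if t[k,4]>250 and .4<topt(s,*(ct[k]/4),.007)[0]<.75 and abs(topt(s,*(ct[k]/4),.007)[1])<.42])
p=BL['A'];st,e,_=pose();print(e);go(*gp(p),.0065,np.degrees(p[2]))
E
```

```text
blue [([0.457, 0.328], 2721), ([0.57, 0.363], 3108), ([0.655, -0.044], 2626), ([0.633, -0.211], 3819)]
amber [([0.452, 0.384], 1565), ([0.571, 0.196], 4872), ([0.562, 0.309], 1940), ([0.5, -0.239], 686), ([0.506, -0.294], 1241), ([0.518, -0.348], 1310), ([0.654, -0.16], 2499), ([0.712, -0.046], 2676)]
blue [([0.573, 0.369], 970), ([0.458, 0.325], 1526), ([0.66, -0.046], 3249), ([0.634, -0.212], 3433)]
amber [([0.452, 0.385], 856), ([0.607, 0.231], 6676), ([0.564, 0.307], 1174), ([0.71, -0.049], 1228), ([0.655, -0.159], 1806), ([0.52, -0.223], 2249), ([0.529, -0.283], 2547), ([0.541, -0.337], 2888)]
[ 0.6416 -0.192   0.115 ]
rz 0.1 | tx 0 ty -1 tz 109
```

>>> apply_moves(motion=[{"tx":0,"ty":-1,"tz":42,"rx":0,"ry":0,"rz":0,"claw":0},{"tx":0,"ty":0,"tz":38,"rx":0,"ry":0,"rz":0,"claw":0},{"tx":0,"ty":0,"tz":18,"rx":0,"ry":0,"rz":0,"claw":0},{"tx":0,"ty":0,"tz":10,"rx":0,"ry":0,"rz":0,"claw":0},{"tx":0,"ty":0,"tz":0,"rx":0,"ry":0,"rz":0,"claw":0}])

```text
time_s: 35.8
ee_pos: [0.6398, -0.1924, -0.0228]
ee_rot: [-0.001, 0.83, 0.558, -0.001]
ft_force: [-0.3, -0.5, 0.8]
opening: 0.0426
grip_force: 0.0
```

>>> apply_moves(motion=[{"tx":0,"ty":0,"tz":0,"rx":0,"ry":0,"rz":0,"claw":1},{"tx":0,"ty":0,"tz":0,"rx":0,"ry":0,"rz":0,"claw":1},{"tx":0,"ty":0,"tz":0,"rx":0,"ry":0,"rz":0,"claw":1},{"tx":0,"ty":0,"tz":0,"rx":0,"ry":0,"rz":0,"claw":1},{"tx":0,"ty":0,"tz":0,"rx":0,"ry":0,"rz":0,"claw":1}])

```text
time_s: 36.3
ee_pos: [0.6427, -0.1931, -0.0193]
ee_rot: [0.002, 0.83, 0.558, 0.001]
ft_force: [-0.7, 0.4, 7.4]
opening: 0.0149
grip_force: 58.9
```

>>> apply_moves(motion=[{"tx":0,"ty":0,"tz":-20,"rx":0,"ry":0,"rz":0,"claw":1},{"tx":0,"ty":0,"tz":-40,"rx":0,"ry":0,"rz":0,"claw":1},{"tx":0,"ty":0,"tz":-40,"rx":0,"ry":0,"rz":8.4,"claw":1},{"tx":0,"ty":0,"tz":0,"rx":0,"ry":0,"rz":8.4,"claw":1},{"tx":0,"ty":0,"tz":0,"rx":0,"ry":0,"rz":8.4,"claw":1}])

```text
time_s: 36.8
ee_pos: [0.6425, -0.1928, 0.0812]
ee_rot: [0.002, 0.933, 0.361, 0.002]
ft_force: [-0.3, 0.6, -1.5]
opening: 0.0152
grip_force: 58.7
```

>>> apply_moves(motion=[{"tx":0,"ty":0,"tz":0,"rx":0,"ry":0,"rz":8.4,"claw":1},{"tx":0,"ty":0,"tz":0,"rx":0,"ry":0,"rz":8.4,"claw":1},{"tx":0,"ty":0,"tz":0,"rx":0,"ry":0,"rz":8.4,"claw":1},{"tx":0,"ty":0,"tz":0,"rx":0,"ry":0,"rz":8.4,"claw":1},{"tx":0,"ty":0,"tz":0,"rx":0,"ry":0,"rz":8.4,"claw":1}])

```text
time_s: 37.3
ee_pos: [0.6409, -0.1922, 0.0782]
ee_rot: [0.0, 1.0, 0.003, 0.0]
ft_force: [-0.7, 0.6, -0.7]
opening: 0.0148
grip_force: 58.7
```

```bash
python3 - <<'E'
from h import *
np.set_printoptions(precision=4,suppress=True)
st,e,M=pose();print(e,st['opening'],st['grip_force'])
go(*tray(5,-81),.115,np.degrees(TY))
E
```

```text
[ 0.6409 -0.1922  0.1087] 0.014793197937234269 58.720369935035706
rz -0.1 | tx -120 ty -146 tz -6
```

>>> apply_moves(motion=[{"tx":-30,"ty":-36.5,"tz":0,"rx":0,"ry":0,"rz":0,"claw":1},{"tx":-30,"ty":-36.5,"tz":0,"rx":0,"ry":0,"rz":0,"claw":1},{"tx":-30,"ty":-36.5,"tz":0,"rx":0,"ry":0,"rz":0,"claw":1},{"tx":-30,"ty":-36.5,"tz":0,"rx":0,"ry":0,"rz":0,"claw":1},{"tx":0,"ty":0,"tz":20,"rx":0,"ry":0,"rz":0,"claw":1}])

```text
time_s: 37.8
ee_pos: [0.518, -0.0446, 0.0601]
ee_rot: [-0.0, 1.0, 0.007, 0.002]
ft_force: [0.3, -0.7, -1.4]
opening: 0.0147
grip_force: 58.8
```

>>> apply_moves(motion=[{"tx":0,"ty":0,"tz":20,"rx":0,"ry":0,"rz":0,"claw":1},{"tx":0,"ty":0,"tz":12,"rx":0,"ry":0,"rz":0,"claw":1},{"tx":0,"ty":0,"tz":0,"rx":0,"ry":0,"rz":0,"claw":1},{"tx":0,"ty":0,"tz":0,"rx":0,"ry":0,"rz":0,"claw":1},{"tx":0,"ty":0,"tz":0,"rx":0,"ry":0,"rz":0,"claw":1}])

```text
time_s: 38.3
ee_pos: [0.5203, -0.0481, 0.0271]
ee_rot: [0.0, 1.0, 0.006, 0.001]
ft_force: [-0.1, -0.4, -1.3]
opening: 0.0149
grip_force: 58.8
```

```bash
python3 - <<'E'
from h import *
np.set_printoptions(precision=4,suppress=True)
st,e,M=pose();print(e,st['opening'],st['grip_force'])
go(*tray(5,-81),.0215,np.degrees(TY))
b=snap('side');c=gp([e[0],e[1],TY],-.005);zb=e[2]-ZO+.0193
print(np.array(c),zb,*fitpull([b],[*c,TY],'blue',zb))
E
```

```text
[ 0.5203 -0.0481  0.0576] 0.014878631630446998 58.81180286407471
rz 0.2 | tx -1 ty -1 tz 36
[ 0.5153 -0.0482] 0.04636559144533192 [ 0.5159 -0.0471  0.0313] 0.2933516971499935
```

>>> apply_moves(motion=[{"tx":-1,"ty":-1,"tz":0,"rx":0,"ry":0,"rz":0.2,"claw":1},{"tx":0,"ty":0,"tz":15,"rx":0,"ry":0,"rz":0,"claw":1},{"tx":0,"ty":0,"tz":12,"rx":0,"ry":0,"rz":0,"claw":1},{"tx":0,"ty":0,"tz":6,"rx":0,"ry":0,"rz":0,"claw":1},{"tx":0,"ty":0,"tz":2,"rx":0,"ry":0,"rz":0,"claw":1}])

```text
time_s: 38.85
ee_pos: [0.5165, -0.0464, -0.0094]
ee_rot: [-0.001, 1.0, 0.004, -0.003]
ft_force: [-10.9, 1.8, 19.9]
opening: 0.0147
grip_force: 61.7
```

>>> apply_moves(motion=[{"tx":0,"ty":0,"tz":0,"rx":0,"ry":0,"rz":0,"claw":1},{"tx":0,"ty":0,"tz":1,"rx":0,"ry":0,"rz":0,"claw":1},{"tx":0,"ty":0,"tz":0,"rx":0,"ry":0,"rz":0,"claw":1},{"tx":0,"ty":0,"tz":0,"rx":0,"ry":0,"rz":0,"claw":1},{"tx":0,"ty":0,"tz":0,"rx":0,"ry":0,"rz":0,"claw":1}])

```text
time_s: 39.35
ee_pos: [0.5171, -0.0465, -0.0094]
ee_rot: [-0.0, 1.0, 0.004, -0.002]
ft_force: [-8.6, 0.6, 12.8]
opening: 0.0147
grip_force: 60.8
```

>>> apply_moves(motion=[{"tx":0,"ty":0,"tz":-2,"rx":0,"ry":0,"rz":0,"claw":1},{"tx":0,"ty":0,"tz":0,"rx":0,"ry":0,"rz":0,"claw":0},{"tx":0,"ty":0,"tz":0,"rx":0,"ry":0,"rz":0,"claw":0},{"tx":0,"ty":0,"tz":0,"rx":0,"ry":0,"rz":0,"claw":0},{"tx":0,"ty":0,"tz":-15,"rx":0,"ry":0,"rz":0,"claw":0}])

```text
time_s: 39.85
ee_pos: [0.516, -0.0463, 0.0051]
ee_rot: [-0.001, 1.0, 0.004, -0.003]
ft_force: [-0.0, -0.8, 0.8]
opening: 0.0427
grip_force: 0.0
```

>>> apply_moves(motion=[{"tx":0,"ty":0,"tz":-35,"rx":0,"ry":0,"rz":0,"claw":0},{"tx":0,"ty":0,"tz":-40,"rx":0,"ry":0,"rz":0,"claw":0},{"tx":40,"ty":0,"tz":0,"rx":0,"ry":0,"rz":0,"claw":0},{"tx":40,"ty":0,"tz":0,"rx":0,"ry":0,"rz":0,"claw":0},{"tx":40,"ty":0,"tz":0,"rx":0,"ry":0,"rz":0,"claw":0}])

```text
time_s: 40.35
ee_pos: [0.6404, -0.0459, 0.0846]
ee_rot: [0.0, 1.0, 0.004, 0.002]
ft_force: [-0.1, 0.3, -0.4]
opening: 0.0424
grip_force: 0.0
```

>>> apply_moves(motion=[{"tx":36,"ty":0,"tz":0,"rx":0,"ry":0,"rz":1,"claw":0},{"tx":0,"ty":0,"tz":0,"rx":0,"ry":0,"rz":0,"claw":0},{"tx":0,"ty":0,"tz":0,"rx":0,"ry":0,"rz":0,"claw":0},{"tx":0,"ty":0,"tz":0,"rx":0,"ry":0,"rz":0,"claw":0},{"tx":0,"ty":0,"tz":0,"rx":0,"ry":0,"rz":0,"claw":0}])

```text
time_s: 40.85
ee_pos: [0.6732, -0.0454, 0.0823]
ee_rot: [0.0, 1.0, -0.005, -0.0]
ft_force: [-0.1, 0.4, 0.4]
opening: 0.0429
grip_force: 0.0
```

```bash
python3 - <<'E'
from h import *
np.set_printoptions(precision=4,suppress=True)
a=snap('scene');b=snap('side');p=[*tray(0,-81),TY]
print(np.array(p),*fitpull([b],p,'blue',.01),*fitpull([a],p,'blue',.01))
for n in 'BCD':print(n,*fitpull([a,b],BL[n],'blue'))
st,e,M=pose();print(e);p=BL['B'];go(*gp(p),.008,np.degrees(p[2]))
s=b;cv2.imwrite('pics/side7.png',cv2.resize(s['image'][110:300,170:350],None,fx=3.1,fy=3.1,interpolation=cv2.INTER_CUBIC))
E
```

```text
[ 0.5144 -0.0468  0.0078] [ 0.5121 -0.0441 -0.0092] 0.3131640817941552 [ 0.512  -0.0456 -0.0558] 0.4268564680886956
B [ 0.6724 -0.045  -0.0142] 0.19224603204285265
C [0.4293 0.3829 1.5998] 0.5178006839093666
D [ 0.5675  0.3469 -1.6973] 0.20843960699073658
[ 0.6734 -0.0455  0.1129]
rz 0.1 | tx 4 ty -0 tz 105
```

View pics/side7.png

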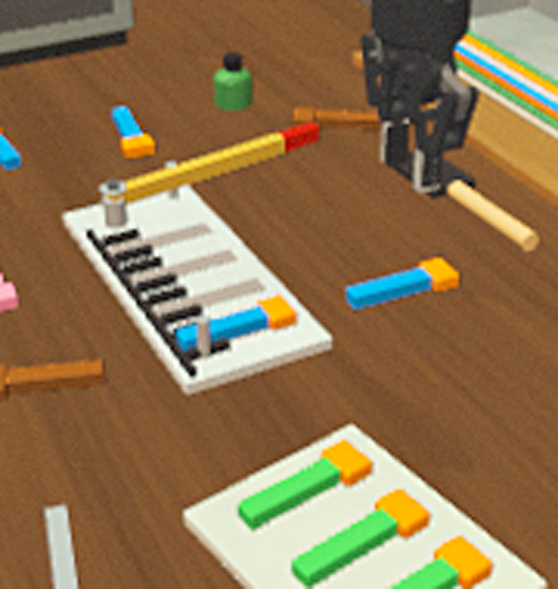

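>>> apply_moves(motion=[{"tx":4,"ty":0,"tz":42,"rx":0,"ry":0,"rz":0,"claw":0},{"tx":0,"ty":0,"tz":36,"rx":0,"ry":0,"rz":0,"claw":0},{"tx":0,"ty":0,"tz":18,"rx":0,"ry":0,"rz":0,"claw":0},{"tx":0,"ty":0,"tz":9,"rx":0,"ry":0,"rz":0,"claw":0},{"tx":0,"ty":0,"tz":0,"rx":0,"ry":0,"rz":0,"claw":0}])

```text
time_s: 41.45
ee_pos: [0.6775, -0.0455, -0.0238]
ee_rot: [-0.0, 1.0, -0.005, -0.001]
ft_force: [0.7, -0.1, 0.6]
opening: 0.0427
grip_force: 0.0
```

>>> apply_moves(motion=[{"tx":0,"ty":0,"tz":0,"rx":0,"ry":0,"rz":0,"claw":1},{"tx":0,"ty":0,"tz":0,"rx":0,"ry":0,"rz":0,"claw":1},{"tx":0,"ty":0,"tz":0,"rx":0,"ry":0,"rz":0,"claw":1},{"tx":0,"ty":0,"tz":0,"rx":0,"ry":0,"rz":0,"claw":1},{"tx":0,"ty":0,"tz":0,"rx":0,"ry":0,"rz":0,"claw":1}])

```text
time_s: 41.95
ee_pos: [0.6802, -0.0458, -0.0203]
ee_rot: [0.0, 1.0, -0.005, 0.002]
ft_force: [0.2, 0.2, 5.9]
opening: 0.015
grip_force: 59.1
```

>>> apply_moves(motion=[{"tx":0,"ty":0,"tz":-20,"rx":0,"ry":0,"rz":0,"claw":1},{"tx":0,"ty":0,"tz":-40,"rx":0,"ry":0,"rz":0,"claw":1},{"tx":0,"ty":0,"tz":-20,"rx":0,"ry":0,"rz":-1,"claw":1},{"tx":-39.5,"ty":-13.4,"tz":0,"rx":0,"ry":0,"rz":0,"claw":1},{"tx":-39.5,"ty":-13.4,"tz":0,"rx":0,"ry":0,"rz":0,"claw":1}])

```text
time_s: 42.45
ee_pos: [0.5997, -0.0195, 0.0587]
ee_rot: [0.0, 1.0, 0.004, 0.002]
ft_force: [-0.9, -0.5, -0.6]
opening: 0.0152
grip_force: 58.6
```

>>> apply_moves(motion=[{"tx":-39.5,"ty":-13.4,"tz":0,"rx":0,"ry":0,"rz":0,"claw":1},{"tx":-39.5,"ty":-13.4,"tz":0,"rx":0,"ry":0,"rz":0,"claw":1},{"tx":0,"ty":0,"tz":15,"rx":0,"ry":0,"rz":0,"claw":1},{"tx":0,"ty":0,"tz":10,"rx":0,"ry":0,"rz":0,"claw":1},{"tx":0,"ty":0,"tz":5,"rx":0,"ry":0,"rz":0,"claw":1}])

```text
time_s: 42.95
ee_pos: [0.5199, 0.0067, 0.0261]
ee_rot: [0.0, 1.0, 0.004, -0.0]
ft_force: [0.4, 0.9, -0.2]
opening: 0.0154
grip_force: 58.6
```

>>> apply_moves(motion=[{"tx":0,"ty":0,"tz":0,"rx":0,"ry":0,"rz":0,"claw":1},{"tx":0,"ty":0,"tz":0,"rx":0,"ry":0,"rz":0,"claw":1},{"tx":0,"ty":0,"tz":0,"rx":0,"ry":0,"rz":0,"claw":1},{"tx":0,"ty":0,"tz":0,"rx":0,"ry":0,"rz":0,"claw":1},{"tx":0,"ty":0,"tz":0,"rx":0,"ry":0,"rz":0,"claw":1}])

```text
time_s: 43.45
ee_pos: [0.5202, 0.0067, 0.0273]
ee_rot: [0.0, 1.0, 0.004, 0.0]
ft_force: [0.1, 0.4, -0.9]
opening: 0.0151
grip_force: 58.6
```

```bash
python3 - <<'E'
from h import *
np.set_printoptions(precision=4,suppress=True)
st,e,M=pose();print(e,st['opening'],st['grip_force'])
go(*tray(5,-27),.0215,np.degrees(TY))
b=snap('side');c=gp([e[0],e[1],TY],-.005);zb=e[2]-ZO+.0193
print(np.array(c),zb,*fitpull([b],[*c,TY],'blue',zb))
E
```

```text
[0.5202 0.0067 0.0578] 0.015064409315058255 58.63618075847626
rz 0.0 | tx -1 ty -1 tz 36
[0.5152 0.0067] 0.04655543717013566 [0.5145 0.0103 0.0138] 0.28366294739848735
```

>>> apply_moves(motion=[{"tx":-1,"ty":-0.5,"tz":0,"rx":0,"ry":0,"rz":0,"claw":1},{"tx":0,"ty":0,"tz":15,"rx":0,"ry":0,"rz":0,"claw":1},{"tx":0,"ty":0,"tz":12,"rx":0,"ry":0,"rz":0,"claw":1},{"tx":0,"ty":0,"tz":7,"rx":0,"ry":0,"rz":0,"claw":1},{"tx":0,"ty":0,"tz":2.5,"rx":0,"ry":0,"rz":0,"claw":1}])

```text
time_s: 44.0
ee_pos: [0.5172, 0.0075, -0.0105]
ee_rot: [-0.0, 1.0, 0.004, -0.002]
ft_force: [-8.7, 0.2, 17.3]
opening: 0.0155
grip_force: 60.7
```

>>> apply_moves(motion=[{"tx":0,"ty":0,"tz":0,"rx":0,"ry":0,"rz":0,"claw":1},{"tx":0,"ty":0,"tz":0,"rx":0,"ry":0,"rz":0,"claw":0},{"tx":0,"ty":0,"tz":0,"rx":0,"ry":0,"rz":0,"claw":0},{"tx":0,"ty":0,"tz":0,"rx":0,"ry":0,"rz":0,"claw":0},{"tx":0,"ty":0,"tz":-15,"rx":0,"ry":0,"rz":0,"claw":0}])

```text
time_s: 44.5
ee_pos: [0.5167, 0.0075, 0.0039]
ee_rot: [-0.0, 1.0, 0.004, -0.002]
ft_force: [0.1, 0.7, -0.3]
opening: 0.043
grip_force: 0.0
```

>>> apply_moves(motion=[{"tx":0,"ty":0,"tz":-35,"rx":0,"ry":0,"rz":0,"claw":0},{"tx":0,"ty":0,"tz":-40,"rx":0,"ry":0,"rz":0,"claw":0},{"tx":0,"ty":0,"tz":-20,"rx":0,"ry":0,"rz":8,"claw":0},{"tx":0,"ty":0,"tz":0,"rx":0,"ry":0,"rz":8,"claw":0},{"tx":0,"ty":0,"tz":0,"rx":0,"ry":0,"rz":8,"claw":0}])

```text
time_s: 45.0
ee_pos: [0.5201, 0.0072, 0.1035]
ee_rot: [-0.0, 0.978, -0.207, 0.002]
ft_force: [-0.0, -1.0, -0.5]
opening: 0.0427
grip_force: 0.0
```

```bash
python3 - <<'E'
from h import *
np.set_printoptions(precision=4,suppress=True)
a=snap('scene');b=snap('side');p=[*tray(0,-27),TY]
print(np.array(p),*fitpull([b],p,'blue',.01))
print('D',*fitpull([a,b],BL['D'],'blue'))
for s in(a,b):
    M=masks(s)
    for c in('blue','amber'):
        n,l,t,ct=cv2.connectedComponentsWithStats(M[c].astype(np.uint8))
        print(c,[(topt(s,*(ct[k]/4),.007)[:2].round(3).tolist(),int(t[k,4])) for k in range(1,n) if t[k,4]>250 and .35<topt(s,*(ct[k]/4),.007)[0]<.75 and .2<topt(s,*(ct[k]/4),.007)[1]<.5])
p=fitpull([a,b],BL['D'],'blue')[0];go(*gp(p),.115,np.degrees(p[2]))
E
```

```text
[0.514  0.0072 0.0078] [ 0.5109  0.0097 -0.0913] 0.36069372539960776
D [ 0.5677  0.3465 -1.7041] 0.20859237401030836
blue [([0.43, 0.372], 2609), ([0.57, 0.363], 3088)]
amber [([0.426, 0.427], 1530), ([0.563, 0.309], 1958)]
blue [([0.573, 0.369], 968), ([0.431, 0.368], 1413)]
amber [([0.425, 0.428], 838), ([0.67, 0.24], 2493), ([0.564, 0.307], 1187), ([0.555, 0.225], 3049)]
rz 74.1 | tx -338 ty -3 tz 18
```

>>> apply_moves(motion=[{"tx":0,"ty":0,"tz":0,"rx":0,"ry":0,"rz":-8.2,"claw":0},{"tx":0,"ty":0,"tz":0,"rx":0,"ry":0,"rz":-8.2,"claw":0},{"tx":0,"ty":0,"tz":0,"rx":0,"ry":0,"rz":-8.2,"claw":0},{"tx":0,"ty":0,"tz":0,"rx":0,"ry":0,"rz":-8.2,"claw":0},{"tx":0,"ty":0,"tz":0,"rx":0,"ry":0,"rz":-8.2,"claw":0}])

```text
time_s: 45.6
ee_pos: [0.5188, 0.0073, 0.101]
ee_rot: [0.0, 0.988, 0.156, 0.0]
ft_force: [0.9, -0.1, -0.7]
opening: 0.0429
grip_force: 0.0
```

>>> apply_moves(motion=[{"tx":0,"ty":0,"tz":0,"rx":0,"ry":0,"rz":-8.2,"claw":0},{"tx":0,"ty":0,"tz":0,"rx":0,"ry":0,"rz":-8.2,"claw":0},{"tx":0,"ty":0,"tz":0,"rx":0,"ry":0,"rz":-8.2,"claw":0},{"tx":0,"ty":0,"tz":0,"rx":0,"ry":0,"rz":-8.2,"claw":0},{"tx":0,"ty":0,"tz":0,"rx":0,"ry":0,"rz":-8.2,"claw":0}])

```text
time_s: 46.1
ee_pos: [0.5188, 0.0073, 0.101]
ee_rot: [0.0, 0.87, 0.492, 0.0]
ft_force: [0.3, -1.1, -0.0]
opening: 0.0426
grip_force: 0.0
```

>>> apply_moves(motion=[{"tx":0,"ty":0,"tz":0,"rx":0,"ry":0,"rz":-8.2,"claw":0},{"tx":0,"ty":0,"tz":0,"rx":0,"ry":0,"rz":-8.2,"claw":0},{"tx":0,"ty":0,"tz":0,"rx":0,"ry":0,"rz":-8.2,"claw":0},{"tx":42,"ty":0,"tz":0,"rx":0,"ry":0,"rz":0,"claw":0},{"tx":42,"ty":0,"tz":0,"rx":0,"ry":0,"rz":0,"claw":0}])

```text
time_s: 46.6
ee_pos: [0.5293, 0.0909, 0.1012]
ee_rot: [0.0, 0.748, 0.663, 0.0]
ft_force: [1.7, 0.3, 0.1]
opening: 0.0423
grip_force: 0.0
```

>>> apply_moves(motion=[{"tx":42,"ty":0,"tz":0,"rx":0,"ry":0,"rz":0,"claw":0},{"tx":42,"ty":0,"tz":0,"rx":0,"ry":0,"rz":0,"claw":0},{"tx":42,"ty":0,"tz":0,"rx":0,"ry":0,"rz":0,"claw":0},{"tx":42,"ty":0,"tz":0,"rx":0,"ry":0,"rz":0,"claw":0},{"tx":42,"ty":0,"tz":0,"rx":0,"ry":0,"rz":0,"claw":0}])

```text
time_s: 47.1
ee_pos: [0.5544, 0.301, 0.101]
ee_rot: [0.0, 0.747, 0.664, 0.0]
ft_force: [-0.6, -0.3, 0.9]
opening: 0.0432
grip_force: 0.0
```

>>> apply_moves(motion=[{"tx":42,"ty":0,"tz":0,"rx":0,"ry":0,"rz":0,"claw":0},{"tx":0,"ty":0,"tz":0,"rx":0,"ry":0,"rz":0,"claw":0},{"tx":0,"ty":0,"tz":0,"rx":0,"ry":0,"rz":0,"claw":0},{"tx":0,"ty":0,"tz":0,"rx":0,"ry":0,"rz":0,"claw":0},{"tx":0,"ty":0,"tz":0,"rx":0,"ry":0,"rz":0,"claw":0}])

```text
time_s: 47.6
ee_pos: [0.5594, 0.3396, 0.1005]
ee_rot: [0.0, 0.749, 0.663, -0.0]
ft_force: [0.0, -0.5, -0.1]
opening: 0.0427
grip_force: 0.0
```

```bash
python3 - <<'E'
from h import *
np.set_printoptions(precision=4,suppress=True)
a=snap('scene');b=snap('side')
st,e,M=pose();print(e)
p=fitpull([b],BL['D'],'blue');print(p);print(fitpull([a],BL['D'],'blue'));p=BL['D'];go(*gp(p),.0075,np.degrees(p[2])+180)
print('C',*fitpull([a,b],[.429,.387,1.65],'blue'))
print(barphi([a,b]))
E
```

```text
[0.5595 0.3397 0.1312]
(array([ 0.5688,  0.3479, -1.7113]), np.float64(0.22228446763846976))
(array([ 0.566 ,  0.3468, -1.7262]), np.float64(0.15777522008274492))
rz 0.7 | tx 3 ty 7 tz 124
C [0.4288 0.3874 1.6269] 0.2542153066345332
[(np.float64(0.216), np.float64(1.7), 122), (np.float64(0.209), np.float64(1.679), 63)]
```

>>> apply_moves(motion=[{"tx":3,"ty":7,"tz":40,"rx":0,"ry":0,"rz":0.7,"claw":0},{"tx":0,"ty":0,"tz":40,"rx":0,"ry":0,"rz":0,"claw":0},{"tx":0,"ty":0,"tz":28,"rx":0,"ry":0,"rz":0,"claw":0},{"tx":0,"ty":0,"tz":15,"rx":0,"ry":0,"rz":0,"claw":0},{"tx":0,"ty":0,"tz":0,"rx":0,"ry":0,"rz":0,"claw":0}])

```text
time_s: 48.2
ee_pos: [0.5649, 0.3415, -0.0252]
ee_rot: [-0.001, 0.753, 0.658, -0.002]
ft_force: [-0.6, -0.1, -0.5]
opening: 0.0425
grip_force: 0.0
```

>>> apply_moves(motion=[{"tx":0,"ty":0,"tz":0,"rx":0,"ry":0,"rz":0,"claw":1},{"tx":0,"ty":0,"tz":0,"rx":0,"ry":0,"rz":0,"claw":1},{"tx":0,"ty":0,"tz":0,"rx":0,"ry":0,"rz":0,"claw":1},{"tx":0,"ty":0,"tz":0,"rx":0,"ry":0,"rz":0,"claw":1},{"tx":0,"ty":0,"tz":0,"rx":0,"ry":0,"rz":0,"claw":1}])

```text
time_s: 48.7
ee_pos: [0.5686, 0.3438, -0.0198]
ee_rot: [0.001, 0.753, 0.658, 0.002]
ft_force: [-0.1, 0.4, 6.4]
opening: 0.0148
grip_force: 59.4
```

>>> apply_moves(motion=[{"tx":0,"ty":0,"tz":-20,"rx":0,"ry":0,"rz":0,"claw":1},{"tx":0,"ty":0,"tz":-40,"rx":0,"ry":0,"rz":0,"claw":1},{"tx":0,"ty":0,"tz":-40,"rx":0,"ry":0,"rz":-8.2,"claw":1},{"tx":0,"ty":0,"tz":-10,"rx":0,"ry":0,"rz":-8.2,"claw":1},{"tx":0,"ty":0,"tz":0,"rx":0,"ry":0,"rz":-8.2,"claw":1}])

```text
time_s: 49.2
ee_pos: [0.5689, 0.3442, 0.092]
ee_rot: [0.002, 0.593, 0.805, 0.003]
ft_force: [-1.5, 0.1, -0.8]
opening: 0.0154
grip_force: 58.7
```

>>> apply_moves(motion=[{"tx":0,"ty":0,"tz":0,"rx":0,"ry":0,"rz":-8.2,"claw":1},{"tx":0,"ty":0,"tz":0,"rx":0,"ry":0,"rz":-8.2,"claw":1},{"tx":0,"ty":0,"tz":0,"rx":0,"ry":0,"rz":-8.2,"claw":1},{"tx":0,"ty":0,"tz":0,"rx":0,"ry":0,"rz":-8.2,"claw":1},{"tx":0,"ty":0,"tz":0,"rx":0,"ry":0,"rz":-8.2,"claw":1}])

```text
time_s: 49.7
ee_pos: [0.5665, 0.343, 0.0876]
ee_rot: [0.0, 0.273, 0.962, 0.0]
ft_force: [0.8, 1.1, 0.2]
opening: 0.0153
grip_force: 58.7
```

>>> apply_moves(motion=[{"tx":0,"ty":0,"tz":0,"rx":0,"ry":0,"rz":-8.2,"claw":1},{"tx":0,"ty":0,"tz":0,"rx":0,"ry":0,"rz":-8.2,"claw":1},{"tx":0,"ty":0,"tz":0,"rx":0,"ry":0,"rz":-8.2,"claw":1},{"tx":0,"ty":0,"tz":0,"rx":0,"ry":0,"rz":-8,"claw":1},{"tx":0,"ty":0,"tz":0,"rx":0,"ry":0,"rz":0,"claw":1}])

```text
time_s: 50.2
ee_pos: [0.5666, 0.343, 0.0876]
ee_rot: [0.0, -0.005, 1.0, 0.0]
ft_force: [0.2, -0.3, -0.2]
opening: 0.0148
grip_force: 58.7
```

```bash
python3 - <<'E'
from h import *
st,e,M=pose();print(e,st['opening'],st['grip_force'])
go(*tray(5,27),.09,np.degrees(TY)+180)
E
```

```text
[0.5665681  0.34302402 0.11809797] 0.014844793968264422 58.71134698390961
rz 0.1 | tx 50 ty -281 tz 28
```

>>> apply_moves(motion=[{"tx":7.2,"ty":-40,"tz":0,"rx":0,"ry":0,"rz":0,"claw":1},{"tx":7.2,"ty":-40,"tz":0,"rx":0,"ry":0,"rz":0,"claw":1},{"tx":7.2,"ty":-40,"tz":0,"rx":0,"ry":0,"rz":0,"claw":1},{"tx":7.2,"ty":-40,"tz":0,"rx":0,"ry":0,"rz":0,"claw":1},{"tx":7.2,"ty":-40,"tz":0,"rx":0,"ry":0,"rz":0,"claw":1}])

```text
time_s: 50.7
ee_pos: [0.5322, 0.1413, 0.0877]
ee_rot: [0.0, -0.003, 1.0, 0.0]
ft_force: [0.2, -0.5, -0.2]
opening: 0.015
grip_force: 58.8
```

>>> apply_moves(motion=[{"tx":7.2,"ty":-40,"tz":0,"rx":0,"ry":0,"rz":0,"claw":1},{"tx":7.2,"ty":-41,"tz":0,"rx":0,"ry":0,"rz":0,"claw":1},{"tx":0,"ty":0,"tz":30,"rx":0,"ry":0,"rz":0,"claw":1},{"tx":0,"ty":0,"tz":25,"rx":0,"ry":0,"rz":0,"claw":1},{"tx":0,"ty":0,"tz":5,"rx":0,"ry":0,"rz":0,"claw":1}])

```text
time_s: 51.2
ee_pos: [0.5163, 0.061, 0.0245]
ee_rot: [-0.003, -0.003, 1.0, -0.0]
ft_force: [-1.2, 1.0, -0.6]
opening: 0.0152
grip_force: 58.8
```

>>> apply_moves(motion=[{"tx":0,"ty":0,"tz":0,"rx":0,"ry":0,"rz":0,"claw":1},{"tx":0,"ty":0,"tz":0,"rx":0,"ry":0,"rz":0,"claw":1},{"tx":0,"ty":0,"tz":0,"rx":0,"ry":0,"rz":0,"claw":1},{"tx":0,"ty":0,"tz":0,"rx":0,"ry":0,"rz":0,"claw":1},{"tx":0,"ty":0,"tz":0,"rx":0,"ry":0,"rz":0,"claw":1}])

```text
time_s: 51.7
ee_pos: [0.5197, 0.0617, 0.0283]
ee_rot: [0.001, -0.005, 1.0, -0.0]
ft_force: [-0.2, 1.0, -0.8]
opening: 0.0152
grip_force: 58.9
```

```bash
python3 - <<'E'
from h import *
np.set_printoptions(precision=4,suppress=True)
st,e,M=pose();print(e,st['opening'],st['grip_force'])
go(*tray(4,27),.0207,np.degrees(TY)+180)
b=snap('side');c=gp([e[0],e[1],TY],-.004);zb=e[2]-ZO+.0198
print(np.array(c),zb,*fitpull([b],[*c,TY],'blue',zb))
E
```

```text
[0.5197 0.0617 0.0588] 0.015163404594414422 58.85319113731384
rz 0.1 | tx 2 ty -0 tz 38
[0.5157 0.0617] 0.048147673798004595 [0.5174 0.0629 0.0377] 0.2810827759197324
```

>>> apply_moves(motion=[{"tx":2,"ty":0,"tz":0,"rx":0,"ry":0,"rz":0,"claw":1},{"tx":0,"ty":0,"tz":15,"rx":0,"ry":0,"rz":0,"claw":1},{"tx":0,"ty":0,"tz":12,"rx":0,"ry":0,"rz":0,"claw":1},{"tx":0,"ty":0,"tz":8,"rx":0,"ry":0,"rz":0,"claw":1},{"tx":0,"ty":0,"tz":2.5,"rx":0,"ry":0,"rz":0,"claw":1}])

```text
time_s: 52.25
ee_pos: [0.5155, 0.0614, -0.01]
ee_rot: [-0.003, -0.005, 1.0, -0.0]
ft_force: [-13.6, -0.7, 24.8]
opening: 0.0154
grip_force: 62.3
```

>>> apply_moves(motion=[{"tx":0,"ty":0,"tz":0,"rx":0,"ry":0,"rz":0,"claw":1},{"tx":0,"ty":0,"tz":0,"rx":0,"ry":0,"rz":0,"claw":0},{"tx":0,"ty":0,"tz":0,"rx":0,"ry":0,"rz":0,"claw":0},{"tx":0,"ty":0,"tz":0,"rx":0,"ry":0,"rz":0,"claw":0},{"tx":0,"ty":0,"tz":-15,"rx":0,"ry":0,"rz":0,"claw":0}])

```text
time_s: 52.75
ee_pos: [0.5148, 0.0614, 0.003]
ee_rot: [-0.003, -0.005, 1.0, -0.0]
ft_force: [-1.0, -0.4, -0.4]
opening: 0.0429
grip_force: 0.0
```

>>> apply_moves(motion=[{"tx":0,"ty":0,"tz":-35,"rx":0,"ry":0,"rz":0,"claw":0},{"tx":0,"ty":0,"tz":-45,"rx":0,"ry":0,"rz":0,"claw":0},{"tx":0,"ty":0,"tz":-20,"rx":0,"ry":0,"rz":7.9,"claw":0},{"tx":0,"ty":0,"tz":0,"rx":0,"ry":0,"rz":7.9,"claw":0},{"tx":0,"ty":0,"tz":0,"rx":0,"ry":0,"rz":7.9,"claw":0}])

```text
time_s: 53.25
ee_pos: [0.5183, 0.0615, 0.1078]
ee_rot: [0.002, 0.203, 0.979, 0.0]
ft_force: [-0.4, 0.4, -0.1]
opening: 0.0429
grip_force: 0.0
```

>>> apply_moves(motion=[{"tx":0,"ty":0,"tz":0,"rx":0,"ry":0,"rz":7.9,"claw":0},{"tx":0,"ty":0,"tz":0,"rx":0,"ry":0,"rz":7.9,"claw":0},{"tx":0,"ty":0,"tz":0,"rx":0,"ry":0,"rz":7.9,"claw":0},{"tx":0,"ty":0,"tz":0,"rx":0,"ry":0,"rz":7.9,"claw":0},{"tx":0,"ty":0,"tz":0,"rx":0,"ry":0,"rz":7.9,"claw":0}])

```text
time_s: 53.75
ee_pos: [0.5174, 0.0615, 0.1062]
ee_rot: [0.001, 0.522, 0.853, 0.0]
ft_force: [-0.4, 0.6, -0.0]
opening: 0.0432
grip_force: 0.0
```

>>> apply_moves(motion=[{"tx":0,"ty":0,"tz":0,"rx":0,"ry":0,"rz":7.9,"claw":0},{"tx":0,"ty":0,"tz":0,"rx":0,"ry":0,"rz":7.9,"claw":0},{"tx":0,"ty":0,"tz":0,"rx":0,"ry":0,"rz":7.7,"claw":0},{"tx":42,"ty":-8.4,"tz":0,"rx":0,"ry":0,"rz":0,"claw":0},{"tx":42,"ty":-8.4,"tz":0,"rx":0,"ry":0,"rz":0,"claw":0}])

```text
time_s: 54.25
ee_pos: [0.4951, 0.1444, 0.1063]
ee_rot: [0.0, 0.684, 0.729, 0.001]
ft_force: [-0.3, 0.7, -0.1]
opening: 0.0427
grip_force: 0.0
```

>>> apply_moves(motion=[{"tx":42,"ty":-8.4,"tz":0,"rx":0,"ry":0,"rz":0,"claw":0},{"tx":42,"ty":-8.4,"tz":0,"rx":0,"ry":0,"rz":0,"claw":0},{"tx":42,"ty":-8.4,"tz":0,"rx":0,"ry":0,"rz":0,"claw":0},{"tx":42,"ty":-8.4,"tz":0,"rx":0,"ry":0,"rz":0,"claw":0},{"tx":42,"ty":-8.4,"tz":0,"rx":0,"ry":0,"rz":0,"claw":0}])

```text
time_s: 54.75
ee_pos: [0.4382, 0.3527, 0.1063]
ee_rot: [0.0, 0.683, 0.731, 0.001]
ft_force: [1.2, 1.1, 0.4]
opening: 0.0426
grip_force: 0.0
```

>>> apply_moves(motion=[{"tx":42,"ty":-8.4,"tz":0,"rx":0,"ry":0,"rz":0,"claw":0},{"tx":0,"ty":0,"tz":0,"rx":0,"ry":0,"rz":0,"claw":0},{"tx":0,"ty":0,"tz":0,"rx":0,"ry":0,"rz":0,"claw":0},{"tx":0,"ty":0,"tz":0,"rx":0,"ry":0,"rz":0,"claw":0},{"tx":0,"ty":0,"tz":0,"rx":0,"ry":0,"rz":0,"claw":0}])

```text
time_s: 55.25
ee_pos: [0.4279, 0.3911, 0.1052]
ee_rot: [0.0, 0.684, 0.73, 0.0]
ft_force: [0.6, -0.5, 0.7]
opening: 0.0422
grip_force: 0.0
```

```bash
python3 - <<'E'
from h import *
np.set_printoptions(precision=4,suppress=True)
a=snap('scene');b=snap('side')
st,e,M=pose();print(e)
for y in(-81,-27,27): p=[*tray(0,y),TY];print(np.array(p),*fitpull([b],p,'blue',.01))
C=[.4288,.3874,1.635];print(fitpull([b],C,'blue'),fitpull([a],C,'blue'));go(*gp(C),.0085,np.degrees(C[2]))
E
```

```text
[0.4279 0.3912 0.1356]
[ 0.5144 -0.0468  0.0078] [ 0.5125 -0.0445 -0.0456] 0.36693434718486084
[0.514  0.0072 0.0078] [ 0.5109  0.0093 -0.0369] 0.4148107849240009
[0.5136 0.0612 0.0078] [ 0.5126  0.063  -0.0174] 0.410685591572241
(array([0.4292, 0.3874, 1.6447]), np.float64(0.24141277563657038)) (array([0.4258, 0.3873, 1.6433]), np.float64(0.19114634452879037))
rz 0.1 | tx 1 ty 1 tz 127
```

>>> apply_moves(motion=[{"tx":1,"ty":1,"tz":42,"rx":0,"ry":0,"rz":0,"claw":0},{"tx":0,"ty":0,"tz":40,"rx":0,"ry":0,"rz":0,"claw":0},{"tx":0,"ty":0,"tz":28,"rx":0,"ry":0,"rz":0,"claw":0},{"tx":0,"ty":0,"tz":16,"rx":0,"ry":0,"rz":0,"claw":0},{"tx":0,"ty":0,"tz":0,"rx":0,"ry":0,"rz":0,"claw":0}])

```text
time_s: 55.85
ee_pos: [0.4269, 0.3915, -0.0236]
ee_rot: [-0.0, 0.683, 0.73, -0.003]
ft_force: [-0.9, 0.2, 0.4]
opening: 0.0427
grip_force: 0.0
```

>>> apply_moves(motion=[{"tx":0,"ty":0,"tz":0,"rx":0,"ry":0,"rz":0,"claw":1},{"tx":0,"ty":0,"tz":0,"rx":0,"ry":0,"rz":0,"claw":1},{"tx":0,"ty":0,"tz":0,"rx":0,"ry":0,"rz":0,"claw":1},{"tx":0,"ty":0,"tz":0,"rx":0,"ry":0,"rz":0,"claw":1},{"tx":0,"ty":0,"tz":0,"rx":0,"ry":0,"rz":0,"claw":1}])

```text
time_s: 56.35
ee_pos: [0.43, 0.3944, -0.0187]
ee_rot: [0.001, 0.683, 0.731, 0.002]
ft_force: [-0.4, -0.1, 6.8]
opening: 0.0142
grip_force: 59.2
```

>>> apply_moves(motion=[{"tx":0,"ty":0,"tz":-20,"rx":0,"ry":0,"rz":0,"claw":1},{"tx":0,"ty":0,"tz":-40,"rx":0,"ry":0,"rz":0,"claw":1},{"tx":0,"ty":0,"tz":-40,"rx":0,"ry":0,"rz":8.4,"claw":1},{"tx":0,"ty":0,"tz":-15,"rx":0,"ry":0,"rz":8.4,"claw":1},{"tx":0,"ty":0,"tz":0,"rx":0,"ry":0,"rz":8.4,"claw":1}])

```text
time_s: 56.85
ee_pos: [0.4305, 0.3951, 0.0987]
ee_rot: [-0.0, 0.827, 0.562, 0.004]
ft_force: [0.8, -0.4, -1.6]
opening: 0.0148
grip_force: 58.7
```

>>> apply_moves(motion=[{"tx":0,"ty":0,"tz":0,"rx":0,"ry":0,"rz":8.4,"claw":1},{"tx":0,"ty":0,"tz":0,"rx":0,"ry":0,"rz":8.4,"claw":1},{"tx":0,"ty":0,"tz":0,"rx":0,"ry":0,"rz":8.4,"claw":1},{"tx":0,"ty":0,"tz":0,"rx":0,"ry":0,"rz":8.4,"claw":1},{"tx":0,"ty":0,"tz":0,"rx":0,"ry":0,"rz":8.4,"claw":1}])

```text
time_s: 57.35
ee_pos: [0.4281, 0.3933, 0.0941]
ee_rot: [-0.0, 0.974, 0.228, 0.0]
ft_force: [-0.1, -0.8, -0.9]
opening: 0.0144
grip_force: 58.7
```

>>> apply_moves(motion=[{"tx":0,"ty":0,"tz":0,"rx":0,"ry":0,"rz":8.4,"claw":1},{"tx":0,"ty":0,"tz":0,"rx":0,"ry":0,"rz":8.4,"claw":1},{"tx":0,"ty":0,"tz":0,"rx":0,"ry":0,"rz":8.4,"claw":1},{"tx":0,"ty":0,"tz":0,"rx":0,"ry":0,"rz":0.8,"claw":1},{"tx":0,"ty":0,"tz":0,"rx":0,"ry":0,"rz":0,"claw":1}])

```text
time_s: 57.85
ee_pos: [0.4282, 0.3933, 0.094]
ee_rot: [-0.0, 1.0, 0.007, -0.0]
ft_force: [1.0, 0.1, -1.1]
opening: 0.0142
grip_force: 58.7
```

```bash
python3 - <<'E'
from h import *
st,e,M=pose();print(e,st['opening'],st['grip_force'])
go(*tray(5,81),.09,np.degrees(TY))
E
```

```text
[0.42820623 0.39325771 0.12451851] 0.01424528720426931 58.68490540422499
rz 0.4 | tx 88 ty 279 tz 35
```

>>> apply_moves(motion=[{"tx":12.9,"ty":40,"tz":0,"rx":0,"ry":0,"rz":0.4,"claw":1},{"tx":12.9,"ty":40,"tz":0,"rx":0,"ry":0,"rz":0,"claw":1},{"tx":12.9,"ty":40,"tz":0,"rx":0,"ry":0,"rz":0,"claw":1},{"tx":12.9,"ty":40,"tz":0,"rx":0,"ry":0,"rz":0,"claw":1},{"tx":12.9,"ty":40,"tz":0,"rx":0,"ry":0,"rz":0,"claw":1}])

```text
time_s: 58.35
ee_pos: [0.4943, 0.1922, 0.0942]
ee_rot: [-0.0, 1.0, 0.004, 0.0]
ft_force: [-0.3, 0.5, -1.2]
opening: 0.0145
grip_force: 58.8
```

>>> apply_moves(motion=[{"tx":12.9,"ty":40,"tz":0,"rx":0,"ry":0,"rz":0,"claw":1},{"tx":12.9,"ty":40,"tz":0,"rx":0,"ry":0,"rz":0,"claw":1},{"tx":0,"ty":0,"tz":0,"rx":0,"ry":0,"rz":0,"claw":1},{"tx":0,"ty":0,"tz":30,"rx":0,"ry":0,"rz":0,"claw":1},{"tx":0,"ty":0,"tz":30,"rx":0,"ry":0,"rz":0,"claw":1}])

```text
time_s: 58.85
ee_pos: [0.5215, 0.1141, 0.0348]
ee_rot: [-0.0, 1.0, 0.003, 0.002]
ft_force: [-0.5, -1.0, -1.6]
opening: 0.0147
grip_force: 58.9
```

>>> apply_moves(motion=[{"tx":0,"ty":0,"tz":5,"rx":0,"ry":0,"rz":0,"claw":1},{"tx":0,"ty":0,"tz":0,"rx":0,"ry":0,"rz":0,"claw":1},{"tx":0,"ty":0,"tz":0,"rx":0,"ry":0,"rz":0,"claw":1},{"tx":0,"ty":0,"tz":0,"rx":0,"ry":0,"rz":0,"claw":1},{"tx":0,"ty":0,"tz":0,"rx":0,"ry":0,"rz":0,"claw":1}])

```text
time_s: 59.35
ee_pos: [0.5213, 0.1141, 0.0306]
ee_rot: [-0.0, 1.0, 0.002, 0.001]
ft_force: [-0.4, 0.2, -0.0]
opening: 0.0145
grip_force: 58.9
```

```bash
python3 - <<'E'
from h import *
np.set_printoptions(precision=4,suppress=True)
st,e,M=pose();print(e,st['opening'],st['grip_force'])
go(*tray(7,81),.022,np.degrees(TY))
b=snap('side');c=gp([e[0],e[1],TY],-.007);zb=e[2]-ZO+.0187
print(np.array(c),zb,*fitpull([b],[*c,TY],'blue',zb))
E
```

```text
[0.5213 0.1141 0.0611] 0.014466754415289265 58.868850180879235
rz -0.2 | tx -1 ty -1 tz 39
[0.5143 0.1141] 0.04929244793487418 [0.514  0.1178 0.0191] 0.47455143293750546
```

>>> apply_moves(motion=[{"tx":0,"ty":-1,"tz":0,"rx":0,"ry":0,"rz":0,"claw":1},{"tx":0,"ty":0,"tz":17,"rx":0,"ry":0,"rz":0,"claw":1},{"tx":0,"ty":0,"tz":12,"rx":0,"ry":0,"rz":0,"claw":1},{"tx":0,"ty":0,"tz":7,"rx":0,"ry":0,"rz":0,"claw":1},{"tx":0,"ty":0,"tz":2.5,"rx":0,"ry":0,"rz":0,"claw":1}])

```text
time_s: 59.9
ee_pos: [0.5192, 0.1147, -0.0088]
ee_rot: [0.0, 1.0, 0.002, -0.002]
ft_force: [-11.7, -1.0, 23.0]
opening: 0.0145
grip_force: 62.8
```

>>> apply_moves(motion=[{"tx":0,"ty":0,"tz":0,"rx":0,"ry":0,"rz":0,"claw":1},{"tx":0,"ty":0,"tz":0,"rx":0,"ry":0,"rz":0,"claw":0},{"tx":0,"ty":0,"tz":0,"rx":0,"ry":0,"rz":0,"claw":0},{"tx":0,"ty":0,"tz":0,"rx":0,"ry":0,"rz":0,"claw":0},{"tx":0,"ty":0,"tz":-15,"rx":0,"ry":0,"rz":0,"claw":0}])

```text
time_s: 60.4
ee_pos: [0.518, 0.1145, 0.0037]
ee_rot: [0.0, 1.0, 0.002, -0.002]
ft_force: [-0.2, -0.4, -0.1]
opening: 0.043
grip_force: 0.0
```

>>> apply_moves(motion=[{"tx":0,"ty":0,"tz":-35,"rx":0,"ry":0,"rz":0,"claw":0},{"tx":0,"ty":0,"tz":-45,"rx":0,"ry":0,"rz":0,"claw":0},{"tx":0,"ty":0,"tz":-20,"rx":0,"ry":0,"rz":-8.1,"claw":1},{"tx":0,"ty":0,"tz":0,"rx":0,"ry":0,"rz":-8.1,"claw":1},{"tx":0,"ty":0,"tz":0,"rx":0,"ry":0,"rz":-8.1,"claw":1}])

```text
time_s: 60.9
ee_pos: [0.5214, 0.115, 0.1084]
ee_rot: [0.0, 0.976, 0.216, 0.002]
ft_force: [0.2, 1.2, -0.1]
opening: 0.0007
grip_force: 0.0
```

>>> apply_moves(motion=[{"tx":0,"ty":0,"tz":0,"rx":0,"ry":0,"rz":-8.1,"claw":1},{"tx":0,"ty":0,"tz":0,"rx":0,"ry":0,"rz":-8.1,"claw":1},{"tx":0,"ty":0,"tz":0,"rx":0,"ry":0,"rz":-8.1,"claw":1},{"tx":0,"ty":0,"tz":0,"rx":0,"ry":0,"rz":-8.1,"claw":1},{"tx":0,"ty":0,"tz":0,"rx":0,"ry":0,"rz":-8.1,"claw":1}])

```text
time_s: 61.4
ee_pos: [0.5205, 0.1148, 0.1067]
ee_rot: [0.0, 0.842, 0.54, 0.001]
ft_force: [0.0, 0.7, -0.6]
opening: 0.0001
grip_force: 0.0
```

>>> apply_moves(motion=[{"tx":0,"ty":0,"tz":0,"rx":0,"ry":0,"rz":-8.1,"claw":1},{"tx":0,"ty":0,"tz":0,"rx":0,"ry":0,"rz":-8.1,"claw":1},{"tx":0,"ty":0,"tz":0,"rx":0,"ry":0,"rz":-8.1,"claw":1},{"tx":0,"ty":0,"tz":0,"rx":0,"ry":0,"rz":-8.1,"claw":1},{"tx":0,"ty":0,"tz":0,"rx":0,"ry":0,"rz":0,"claw":1}])

```text
time_s: 61.9
ee_pos: [0.5205, 0.1148, 0.1066]
ee_rot: [0.0, 0.66, 0.752, 0.0]
ft_force: [1.0, 0.0, 0.6]
opening: -0.0
grip_force: 0.0
```

```bash
python3 - <<'E'
from h import *
np.set_printoptions(precision=4,suppress=True)
a=snap('scene');b=snap('side')
st,e,M=pose();print(e,st['opening'])
for y in(-81,-27,27,81): p=[*tray(0,y),TY];print(np.array(p),*fitpull([b],p,'blue',.01))
for y in(-60,0,60): print(fitpull([b],[*board(0,y),BY],'green',.012))
print(barphi([a,b]));go(*push(1.7,205,32,1),.1,np.degrees(1.7+TY))
i=np.hstack([cv2.resize(b['image'][130:260,175:305],(400,400),interpolation=cv2.INTER_CUBIC),cv2.resize(a['image'][150:280,210:340],(400,400),interpolation=cv2.INTER_CUBIC)]);cv2.imwrite('pics/chk.png',i)
E
```

```text
[0.5204 0.1148 0.1368] 6.616616009630511e-05
[ 0.5144 -0.0468  0.0078] [ 0.5121 -0.045  -0.0598] 0.3656705313322427
[0.514  0.0072 0.0078] [ 0.5111  0.0101 -0.0204] 0.4175082658402328
[0.5136 0.0612 0.0078] [ 0.5137  0.0649 -0.0041] 0.48247635897748764
[0.5132 0.1152 0.0078] [ 0.5109  0.1165 -0.1233] 0.42983338568225604
(array([ 0.4944, -0.3506,  0.1939]), np.float64(0.2564915737167297))
(array([ 0.4834, -0.2977,  0.2293]), np.float64(0.25894983224737267))
(array([ 0.4733, -0.2393,  0.2428]), np.float64(0.27294928623979564))
[(np.float64(0.216), np.float64(1.7), 118), (np.float64(0.21), np.float64(1.674), 57)]
rz -0.6 | tx 85 ty 179 tz 37
```

View pics/chk.png

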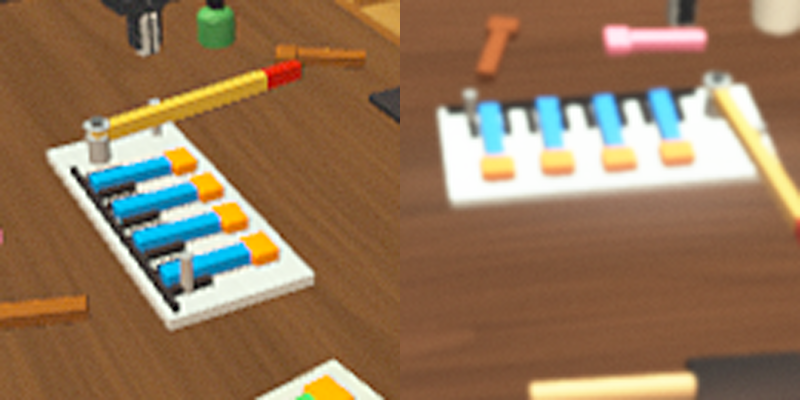

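>>> apply_moves(motion=[{"tx":17,"ty":36,"tz":0,"rx":0,"ry":0,"rz":-0.6,"claw":1},{"tx":17,"ty":36,"tz":0,"rx":0,"ry":0,"rz":0,"claw":1},{"tx":17,"ty":36,"tz":0,"rx":0,"ry":0,"rz":0,"claw":1},{"tx":17,"ty":36,"tz":0,"rx":0,"ry":0,"rz":0,"claw":1},{"tx":17,"ty":36,"tz":0,"rx":0,"ry":0,"rz":0,"claw":1}])

```text
time_s: 62.5
ee_pos: [0.688, 0.2247, 0.1056]
ee_rot: [0.0, 0.657, 0.754, -0.0]
ft_force: [-0.0, 0.6, -0.5]
opening: 0.0001
grip_force: 0.0
```

>>> apply_moves(motion=[{"tx":0,"ty":0,"tz":0,"rx":0,"ry":0,"rz":0,"claw":1},{"tx":0,"ty":0,"tz":20,"rx":0,"ry":0,"rz":0,"claw":1},{"tx":0,"ty":0,"tz":20,"rx":0,"ry":0,"rz":0,"claw":1},{"tx":0,"ty":0,"tz":0,"rx":0,"ry":0,"rz":0,"claw":1},{"tx":0,"ty":0,"tz":0,"rx":0,"ry":0,"rz":0,"claw":1}])

```text
time_s: 63.0
ee_pos: [0.6861, 0.2235, 0.0654]
ee_rot: [-0.0, 0.656, 0.755, -0.0]
ft_force: [-0.3, 0.5, 0.5]
opening: -0.0002
grip_force: 0.0
```

```bash
python3 - <<'E'
from h import *
st,e,M=pose();print(e)
go(*push(1.7,205,32,1),.032,np.degrees(1.7+TY))
E
```

```text
[0.68610594 0.22348176 0.09589803]
rz 0.1 | tx 0 ty 0 tz 64
```

>>> apply_moves(motion=[{"tx":0,"ty":0,"tz":35,"rx":0,"ry":0,"rz":0,"claw":1},{"tx":0,"ty":0,"tz":20,"rx":0,"ry":0,"rz":0,"claw":1},{"tx":0,"ty":0,"tz":8,"rx":0,"ry":0,"rz":0,"claw":1},{"tx":-6,"ty":0,"tz":0,"rx":0,"ry":0,"rz":0,"claw":1},{"tx":-6,"ty":0,"tz":0,"rx":0,"ry":0,"rz":0,"claw":1}])

```text
time_s: 63.5
ee_pos: [0.6891, 0.2117, 0.0035]
ee_rot: [0.0, 0.656, 0.755, 0.0]
ft_force: [-0.1, 0.5, -0.5]
opening: 0.0001
grip_force: 1.2
```

>>> apply_moves(motion=[{"tx":-15.8,"ty":0.9,"tz":0,"rx":0,"ry":0,"rz":4.4,"claw":1},{"tx":-15.8,"ty":0.9,"tz":0,"rx":0,"ry":0,"rz":4.4,"claw":1},{"tx":-15.8,"ty":0.9,"tz":0,"rx":0,"ry":0,"rz":4.4,"claw":1},{"tx":-15.8,"ty":0.9,"tz":0,"rx":0,"ry":0,"rz":4.4,"claw":1},{"tx":-15.8,"ty":0.9,"tz":0,"rx":0,"ry":0,"rz":4.4,"claw":1}])

```text
time_s: 64.0
ee_pos: [0.6933, 0.1325, 0.0046]
ee_rot: [0.001, 0.789, 0.615, 0.001]
ft_force: [-0.1, 1.4, 0.2]
opening: -0.0001
grip_force: 0.4
```

```bash
python3 - <<'E'
from h import *
st,e,M=pose();print(e,st['ft_force'],barphi([snap('scene'),snap('side')]))
p=1.7-.384;go(*push(p,205,19,1),.032,np.degrees(p+TY))
E
```

```text
[0.69326803 0.13251288 0.03509161] [-0.06881335  1.41181738  0.1559497 ] [(np.float64(0.217), np.float64(1.32), 96), (np.float64(0.211), np.float64(1.283), 80)]
rz 0.1 | tx 0 ty -2 tz 3
```

Bar follows. Continue.

>>> apply_moves(motion=[{"tx":-15.8,"ty":0.7,"tz":0.5,"rx":0,"ry":0,"rz":4.4,"claw":1},{"tx":-15.8,"ty":0.7,"tz":0.5,"rx":0,"ry":0,"rz":4.4,"claw":1},{"tx":-15.8,"ty":0.7,"tz":0,"rx":0,"ry":0,"rz":4.4,"claw":1},{"tx":-15.8,"ty":0.7,"tz":0,"rx":0,"ry":0,"rz":4.4,"claw":1},{"tx":-15.8,"ty":0.7,"tz":0,"rx":0,"ry":0,"rz":4.4,"claw":1}])

```text
time_s: 64.6
ee_pos: [0.6662, 0.0595, 0.0033]
ee_rot: [0.001, 0.891, 0.454, 0.002]
ft_force: [1.6, 0.2, -0.4]
opening: -0.0001
grip_force: 0.4
```

>>> apply_moves(motion=[{"tx":-15.8,"ty":0.8,"tz":0,"rx":0,"ry":0,"rz":4.4,"claw":1},{"tx":-15.8,"ty":0.8,"tz":0,"rx":0,"ry":0,"rz":4.4,"claw":1},{"tx":-15.8,"ty":0.8,"tz":0,"rx":0,"ry":0,"rz":4.4,"claw":1},{"tx":-15.8,"ty":0.8,"tz":0,"rx":0,"ry":0,"rz":4.4,"claw":1},{"tx":-15.8,"ty":0.8,"tz":0,"rx":0,"ry":0,"rz":4.4,"claw":1}])

```text
time_s: 65.1
ee_pos: [0.6137, 0.0007, 0.0033]
ee_rot: [0.001, 0.961, 0.276, 0.002]
ft_force: [0.5, 0.9, 0.4]
opening: 0.0
grip_force: 0.4
```

```bash
python3 - <<'E'
from h import *
st,e,M=pose();print(e,st['ft_force'],barphi([snap('scene'),snap('side')]))
p=1.7-.384*3;go(*push(p,205,19,1),.032,np.degrees(p+TY))
E
```

```text
[0.6136657  0.00074605 0.03379841] [0.54789654 0.86624763 0.35195697] [(np.float64(0.225), np.float64(0.584), 47), (np.float64(0.216), np.float64(0.526), 91)]
rz 0.2 | tx -0 ty 0 tz 1
```

>>> apply_moves(motion=[{"tx":-15.8,"ty":0.8,"tz":0,"rx":0,"ry":0,"rz":4.4,"claw":1},{"tx":-15.8,"ty":0.8,"tz":0,"rx":0,"ry":0,"rz":4.4,"claw":1},{"tx":-15.8,"ty":0.8,"tz":0,"rx":0,"ry":0,"rz":4.4,"claw":1},{"tx":-15.8,"ty":0.8,"tz":0,"rx":0,"ry":0,"rz":4.4,"claw":1},{"tx":-15.8,"ty":0.8,"tz":0,"rx":0,"ry":0,"rz":4.4,"claw":1}])

```text
time_s: 65.7
ee_pos: [0.5431, -0.0336, 0.0028]
ee_rot: [0.0, 0.996, 0.088, 0.002]
ft_force: [1.4, -0.0, 1.0]
opening: -0.0
grip_force: 0.4
```

>>> apply_moves(motion=[{"tx":-10,"ty":0.5,"tz":0,"rx":0,"ry":0,"rz":3,"claw":1},{"tx":-8,"ty":0.4,"tz":0,"rx":0,"ry":0,"rz":2.2,"claw":1},{"tx":-5,"ty":0.2,"tz":0,"rx":0,"ry":0,"rz":1.4,"claw":1},{"tx":-3,"ty":0,"tz":0,"rx":0,"ry":0,"rz":0.8,"claw":1},{"tx":0,"ty":0,"tz":0,"rx":0,"ry":0,"rz":0,"claw":1}])

```text
time_s: 66.2
ee_pos: [0.5164, -0.0378, 0.0019]
ee_rot: [-0.0, 1.0, 0.024, 0.0]
ft_force: [0.3, 0.1, -0.2]
opening: -0.0001
grip_force: 0.0
```

```bash
python3 - <<'E'
from h import *
st,e,M=pose();print(e,st['ft_force'],barphi([snap('scene'),snap('side')]))
p=0;go(*push(p,205,18.5,1),.032,np.degrees(p+TY))
E
```

```text
[ 0.51643785 -0.03782534  0.03239466] [ 0.34436554  0.14609288 -0.17586765] [(np.float64(0.225), np.float64(0.05), 54), (np.float64(0.22), np.float64(0.034), 81)]
rz 2.3 | tx -9 ty 3 tz 0
```

>>> apply_moves(motion=[{"tx":-2,"ty":0,"tz":0,"rx":0,"ry":0,"rz":0.6,"claw":1},{"tx":-2,"ty":0,"tz":0,"rx":0,"ry":0,"rz":0.6,"claw":1},{"tx":-2,"ty":0,"tz":0,"rx":0,"ry":0,"rz":0.5,"claw":1},{"tx":-1,"ty":0,"tz":0,"rx":0,"ry":0,"rz":0.4,"claw":1},{"tx":0,"ty":0,"tz":0,"rx":0,"ry":0,"rz":0,"claw":1}])

```text
time_s: 66.8
ee_pos: [0.5088, -0.0383, 0.0014]
ee_rot: [-0.0, 1.0, 0.005, -0.0]
ft_force: [0.5, 0.1, 0.4]
opening: 0.0003
grip_force: 0.0
```

>>> apply_moves(motion=[{"tx":-1,"ty":0,"tz":0,"rx":0,"ry":0,"rz":0,"claw":1},{"tx":-1,"ty":0,"tz":0,"rx":0,"ry":0,"rz":0,"claw":1},{"tx":0,"ty":0,"tz":0,"rx":0,"ry":0,"rz":0,"claw":1},{"tx":0,"ty":0,"tz":0,"rx":0,"ry":0,"rz":0,"claw":1},{"tx":0,"ty":0,"tz":0,"rx":0,"ry":0,"rz":0,"claw":1}])

```text
time_s: 67.3
ee_pos: [0.5069, -0.0383, 0.0014]
ee_rot: [-0.0, 1.0, 0.005, -0.0]
ft_force: [0.3, -0.3, 1.0]
opening: 0.0003
grip_force: 0.0
```

>>> apply_moves(motion=[{"tx":-1,"ty":0,"tz":0,"rx":0,"ry":0,"rz":0,"claw":1},{"tx":-1,"ty":0,"tz":0,"rx":0,"ry":0,"rz":0,"claw":1},{"tx":0,"ty":0,"tz":0,"rx":0,"ry":0,"rz":0,"claw":1},{"tx":0,"ty":0,"tz":0,"rx":0,"ry":0,"rz":0,"claw":1},{"tx":0,"ty":0,"tz":0,"rx":0,"ry":0,"rz":0,"claw":1}])

```text
time_s: 67.8
ee_pos: [0.5059, -0.0384, 0.0016]
ee_rot: [0.0, 1.0, 0.005, 0.001]
ft_force: [5.4, 0.1, -4.4]
opening: -0.0004
grip_force: 2.6
```

```bash
python3 - <<'E'
from h import *
st,e,M=pose();print(e,st['ft_force'],barphi([snap('scene'),snap('side')]))
p=0;go(*push(p,205,18,1),.032,np.degrees(p+TY))
E
```

```text
[ 0.50588436 -0.03836796  0.03210216] [ 5.4111946   0.14898479 -4.3507917 ] [(np.float64(0.224), np.float64(0.004), 53), (np.float64(0.219), np.float64(-0.013), 74)]
rz 0.1 | tx 2 ty 2 tz 0
```

>>> apply_moves(motion=[{"tx":-1,"ty":0,"tz":0,"rx":0,"ry":0,"rz":0,"claw":1},{"tx":-0.5,"ty":0,"tz":0,"rx":0,"ry":0,"rz":0,"claw":1},{"tx":0,"ty":0,"tz":0,"rx":0,"ry":0,"rz":0,"claw":1},{"tx":0,"ty":0,"tz":0,"rx":0,"ry":0,"rz":0,"claw":1},{"tx":0,"ty":0,"tz":0,"rx":0,"ry":0,"rz":0,"claw":1}])

```text
time_s: 68.4
ee_pos: [0.5059, -0.0384, 0.0018]
ee_rot: [0.0, 1.0, 0.005, 0.003]
ft_force: [10.2, 1.0, -8.4]
opening: -0.0
grip_force: 5.1
```

>>> apply_moves(motion=[{"tx":5,"ty":0,"tz":0,"rx":0,"ry":0,"rz":0,"claw":1},{"tx":10,"ty":0,"tz":0,"rx":0,"ry":0,"rz":0,"claw":1},{"tx":0,"ty":0,"tz":-30,"rx":0,"ry":0,"rz":0,"claw":1},{"tx":0,"ty":0,"tz":-45,"rx":0,"ry":0,"rz":0,"claw":1},{"tx":0,"ty":0,"tz":-45,"rx":0,"ry":0,"rz":0,"claw":1}])

```text
time_s: 68.9
ee_pos: [0.5177, -0.0381, 0.122]
ee_rot: [-0.0, 1.0, 0.005, -0.002]
ft_force: [0.9, -0.1, 0.1]
opening: -0.0003
grip_force: 0.0
```

>>> apply_moves(motion=[{"tx":0,"ty":40,"tz":-20,"rx":0,"ry":0,"rz":0,"claw":1},{"tx":0,"ty":40,"tz":-20,"rx":0,"ry":0,"rz":0,"claw":1},{"tx":0,"ty":40,"tz":0,"rx":0,"ry":0,"rz":0,"claw":1},{"tx":0,"ty":0,"tz":0,"rx":0,"ry":0,"rz":0,"claw":1},{"tx":0,"ty":0,"tz":0,"rx":0,"ry":0,"rz":0,"claw":1}])

```text
time_s: 69.4
ee_pos: [0.5195, -0.1587, 0.1612]
ee_rot: [-0.0, 1.0, 0.004, -0.001]
ft_force: [-0.2, 0.4, 0.2]
opening: -0.0003
grip_force: 0.0
```

```bash
python3 - <<'E'
from h import *
a=snap('scene');b=snap('side')
st,e,M=pose();print(e,barphi([a,b]))
i=np.hstack([cv2.resize(b['image'][130:330,175:375],(400,400),interpolation=cv2.INTER_CUBIC),cv2.resize(a['image'][130:290,200:360],(400,400),interpolation=cv2.INTER_CUBIC)]);cv2.imwrite('pics/fin.png',i)
E
```

```text
[ 0.51934088 -0.15733431  0.19123678] [(np.float64(0.215), np.float64(0.008), 94), (np.float64(0.219), np.float64(-0.013), 76)]
```

View pics/fin.png

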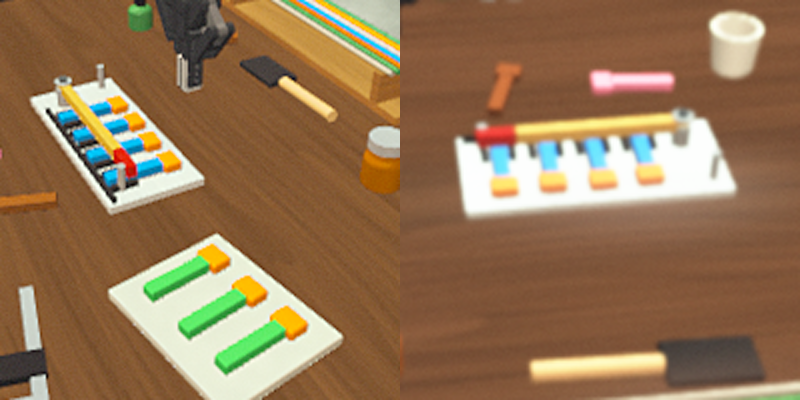

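The pictures show the bar home against its stop, four blue pulls under it in the slots, and three green pulls flat on the board.

```bash
python3 -c "
from plant import *
print(close_job())"
```

```text
the job is handed in; nothing more can be done
None
```

I handed the job in: the bar was swung fully open, the three green pulls lie flat on the white board, the four blue pulls are in the tray slots with their amber ends away from the ribs, and the bar is pushed home against its closed stop, at about 69 s of the 210 s allowed.

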